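# Square up a row of blanks with a straightedge and cam-clamp it

## Task

Draw the blue straightedge out of its grey sleeve by its free end, put it down on the bench and let go, then take it again by the black grip rib. With it, push the three aluminium blanks together, as one row, fully home and flush against the fixture's back fence without the gripper touching them, then put the straightedge aside on the bench, clear of the fixture, and let go. Finally turn the red-knobbed cam lever clockwise just far enough to close the gaps and press the side stop's orange spring pad in by about half of its 8 mm travel, so that the row is held snug - never bottom the pad out - and let go, disturbing nothing else.

Things in the scene. Friction and masses are not known exactly. Their poses are not given: they have to be found in the camera images.
- fixture: Fixed clamping fixture: dark steel plate 200 (x) x 270 (y) x 8 mm, origin at the centre of its underside on the bench; x points away from the robot to the back fence, y left, z up. The fence is an aluminium bar 22 mm high above the plate, front face at x = +70 mm, from y = -70 to +110 mm.
- side_stop: Side stop, fixed in the episode (its place along y differs by start), on the plate near the left end of the fence: aluminium block 55 (x) x 18 (y) x 20 mm with an orange sprung pad on its right, facing the row. Origin on the plate's top under the pad's face as it stands at rest; the block's near face is 15 mm to +y of it. Axes as the fixture's.
- stop_pad (a joint): How far the orange pad (55 x 6 x 17 mm) is pressed in towards the block, m: 0 at rest, 0.008 bottomed out. Spring 1.8 N/mm after a 2.7 N preload, about 10 N halfway. At rest a 9 mm gap shows between pad and block, 5 mm when pressed in by half.
- pad_face (a point): Middle of the pad's face that meets blank_left; moves with the pad.
- blank_left: Loose aluminium blank, flat bar 80 (x) x 48 (y) x 14 mm, 0.14 kg, on the fixture's plate in front of the fence, the left of three. Origin at the centre of its underside, x along its length. Home: its far end touches the fence, i.e. origin at x = +30 mm in the fixture's frame; it starts 15 to 55 mm short of that, a little skewed, a few mm from its neighbours.
- blank_middle: The middle blank, same shape and axes.
- blank_right: The right blank, same shape and axes, next to the cam.
- straightedge: Loose, 0.19 kg: blue bar 190 (x) x 16 (y) x 18 mm high, on the middle of its top a black upright grip rib 70 (x) x 12 (y) mm, from 18 to 51 mm above the underside. Origin at the centre of the underside. Starts upright on the bench in the sleeve, rib covered; its -x end (nearer the robot) sticks out about 65 mm. Either long side can push.
- sleeve: Fixed grey tunnel on the bench, 130 mm long (x), 26 mm wide and 55 mm high inside, 59 mm high outside, with flanges 3 mm high out to 31 mm each side of its middle. Origin at the centre of its footprint. Open only at the -x end (towards the robot). The straightedge is free once drawn out 130 mm towards -x.
- cam_lever (a joint): Cam lever angle, rad: 0 open, grows as it turns clockwise from above, end stop 2.4; starts at 0 to 0.2. It begins to press the pad at 1.2 to 1.6 and has it halfway in some 0.3 to 0.35 rad later, depending on the side stop. Stiff hinge (0.3 N m, about 4 N at the knob free, up to 7 N pressing) that stays where it is left.
- cam_knob (a point): Upright round red knob post of the cam lever, 16 mm diameter, from 31 to 71 mm above the bench, 75 mm from the pivot; this point is on its axis 53 mm above the bench. In the fixture's frame the lever arm points at +0.15 rad (from x towards y) minus the joint angle: it sweeps from pointing away from the robot to pointing right.
- cam_pivot (a point): Upright pivot of the cam lever, at the plate's top; x = +43, y = -83.8 mm in the fixture's frame. On it turns an eccentric steel disc of 24 mm radius, its centre 15 mm off the pivot, 1 to 15 mm above the plate, that bears on the right side of blank_right. Its edge reaches furthest left, in the fixture's frame, to y = -83.8 + 24 - 15 cos(angle + 0.5) mm.
- masking_tape: Bystander: roll of beige tape, 100 mm wide, 25 mm high, lying flat; origin at the centre of its underside.
- marker_pen: Bystander: black and white marker pen 135 mm long, 16 mm thick; origin at the centre of its underside.
- loupe: Bystander: black eye loupe, 34 mm diameter, 31 mm high; origin at the centre of its underside.
Mind the look-alikes: they are no part of the job. What is shaped like the blank_right but pink is not meant.

How it is judged:
By the outcome, as a careful person would: the job done as asked, in the order asked, and still so for the second after the job is handed in, with the robot touching nothing.
It also fails if it takes over 67 s, if anything falls off the work surface, if the arm or the gripper's body presses on something with over 40 N, if the wrist force passes 120 N, or if a joint passes its speed limit or range.

## Robot

A 6-joint arm with a two-finger parallel gripper is mounted at the origin on a cart in front of the work surface, level with it; the furniture and walls round the work are solid. World frame = base frame: x ahead of the robot, y to its left, z up, the work surface at z = 0. Lengths are in m, angles in rad, forces in N, time in s.
With the tool pointing down it reaches from about 0.3 to 0.775 m from the base axis. Payload 14.6 kg.
Tool frame: the origin (TCP) lies on the mounting face of the last link; the fingertips stand 199 mm ahead of it and the grasp point (between the pads) lies 180 mm ahead of it; z points along the fingers, y is the direction in which the jaws open and shut (so a half turn about z gives the same grasp; the last joint's range is limited). The gripper opens to 94 mm and grips with 3 to 60 N. Pads are 16 mm wide; open, the fingers measure 119 mm over their backs; the gripper's body (75 mm by 177 mm) begins 78 mm behind the grasp point.
Start: joints at [-1.23, 0.3, 1.521, -0, 1.321, -0.067], TCP at [0.218, -0.505, 0.405] pointing down, gripper open.
Joint ranges: [-3.03, 3.03], [-0.79, 2.21], [0.23, 2.52], [-1.04, 4.18], [0, 3.07], [-2.55, 2.55]. Speed limits (rad/s): [2.22, 2.22, 2.57, 3.14, 3.14, 3.14].

## Interface

Orientations are given as [roll, pitch, yaw] about the fixed x, y, z axes, in that order (R = Rz(yaw) Ry(pitch) Rx(roll)).
In Python, from station import sensors, vision, job gives the robot as it stands. The module is installed in compiled form; this text tells all that it offers.
- The arm moves only by the tool arm_command, never from a script. Its argument "plan" is one flat list of numbers, 5 for each row, row after row: the closure, from -1 (fully open) to 1 (shut), so that 0 is half open, then the shift along the world's x, y, z scaled (see below), then the turn about the world's z scaled (see below). A call has 1 to 20 rows; each row is the pose to reach, as a shift and turn from the pose commanded when the call began; what a row does not reach only later rows make up. The controller multiplies each number of a shift by 400 mm and each number of a turn by 120 degrees. A row lasts 1/10 s, in which the tool goes at most 50 mm and 8.59 degrees, less where a joint would pass 70% of its speed; a pose out of reach is approached as far as the arm can. A call with a number of a shift or a turn outside -1 to 1 is refused whole. A call with a gripper value outside its range is refused whole. The fingers move at their own pace and stop on an object; "newtons" is the grip in N (left out, the last holds). Time passes only in rows, so rows that repeat a pose let the fingers close. It gives the time, the measured TCP pose, the force and the opening at its end, in the units of the state.
- sensors.get_obs(): the state, without advancing time (a new reading comes with each control period).
- vision.camera(name): name is "scene" or "top" or "wrist"; returns the picture (420x560x3 uint8, blue, green, red); there is no depth.
- vision.camera_params(name): a dict with "intrinsics" (3x3 intrinsics, pixels), "rvec" (rotation vector, rad) and "tvec" (3), from world to camera coordinates, as OpenCV has them. Camera axes: x right, y down, z forward; pixel columns grow to the right and rows downward; lengths in m; the calibration is good to about 2 mm. A picture is of the moment at which its call begins: read the wrist's pose just before it. camera_params takes no time and is no camera call; for the wrist camera it gives the pose at the moment of the call.
- job.hand_in(): hands the job in, once; it reports no verdict.
Trained networks look in the newest picture that a camera, given by its name, has taken for a name from the list of things; names that differ only in an ending like _2 or _b are one class to them, and where a whole thing is asked for, a point or a joint stands for the part that bears it (a point fixed in the world has none). Each returns a list of dicts, best first, with "confidence" (0 to 1); they miss things now and then, are a little off and sometimes report something else, mostly with a low value. They report only what shows in the picture. A call takes as long as a camera call. They do not tell look-alikes from the thing itself.
- vision.search_frame(name, camera): "at" ([row, column] in pixels, amid what is visible of it).
- vision.silhouettes(name, camera): "mask" (420x560 bool, what is visible of it) and "at" ([row, column] in pixels, amid what is visible of it).
- vision.pinpoint(name, camera): "at" ([row, column] in pixels: a listed point, or the origin of a listed thing).
The state is a dict: "time_s": time; "qpos": joint angles; "joint_vel": joint speeds; "tau": joint torques, N m; "ee_pos": TCP position; "eef_rot": TCP orientation; "force": force on the tool from outside, world axes, zero at the start; "moment": the same for the moment, N m; "grip_width": finger opening in m.
Only numpy, scipy, OpenCV 4.12 (cv2) and the standard library are available. Lean on these libraries where they do the work, as an engineer would, in place of code of your own. Each camera call takes 0.05 s, during which the arm holds its last target.

## Working session

There is one attempt and no reset: what is moved stays moved. The work goes in short steps, Python scripts to look and compute and a tool call to move; the robot and the scene stay as the last step left them, time stands still between calls to the robot, and variables do not carry over. Pictures are saved under pics/ and viewed, and the job is handed in when it is done.

Besides the shell and the picture viewer there is one more tool, called after "Request:" as a command line: name --argument value ..., lists and objects as JSON in quotes. arm_command: Moves the arm, as the interface text tells. Its arguments: {"type":"object","properties":{"plan":{"type":"array"},"newtons":{"type":"number"}},"required":["plan"]}

```bash
mkdir -p pics
cat > h.py <<'E'
import numpy as np, cv2
from station import sensors, vision, job
def P(cam):
    p=vision.camera_params(cam); return np.array(p["intrinsics"]),np.array(p["rvec"],float).ravel(),np.array(p["tvec"],float).ravel()
def ray(px,z,cam,par=None):
    "px [row,col] -> world point at height z"
    K,r,t=par or P(cam); R=cv2.Rodrigues(r)[0]
    d=R.T@np.linalg.inv(K)@np.array([px[1],px[0],1.]); c=-R.T@t
    return c+d*(z-c[2])/d[2]
def proj(pts,cam,par=None):
    K,r,t=par or P(cam)
    return cv2.projectPoints(np.array(pts,float).reshape(-1,1,3),r,t,K,None)[0].reshape(-1,2)[:,::-1]
def snap(cam,fn):
    im=vision.camera(cam); cv2.imwrite("pics/"+fn,im); return im
E
python3 - <<'E'
from h import *
print(sensors.get_obs())
for c in("scene","top","wrist"):
    snap(c,c+"0.png"); K,r,t=P(c); print(c,K.tolist(),(-cv2.Rodrigues(r)[0].T@t).round(3))
E
```

```text
{'time_s': 0.0, 'qpos': array([-1.22959371e+00,  3.00484575e-01,  1.52158052e+00,  2.13443271e-06,
        1.32070752e+00, -6.66130355e-02]), 'joint_vel': array([ 0.00124481,  0.00114617,  0.0001022 , -0.00016323,  0.00138363,
       -0.00081287]), 'tau': array([-9.79356191e-04, -5.31814027e+01, -3.52740026e+01,  7.07681291e-02,
        2.44451640e-02, -1.17370096e-04]), 'ee_pos': array([ 0.21811337, -0.50486914,  0.40407904]), 'eef_rot': array([-3.14041545e+00, -8.06050263e-05,  4.07815073e-01]), 'force': array([-0.93265871,  0.22891199,  0.14134484]), 'moment': array([ 0.00909858,  0.01214075, -0.02828894]), 'grip_width': 0.09388178022190985}
scene [[397.8660719636716, 0.0, 273.7600619995025], [0.0, 397.8660719636716, 208.06916734130002], [0.0, 0.0, 1.0]] [0.139 0.869 0.625]
top [[411.7966316641869, 0.0, 273.1873205430012], [0.0, 411.7966316641869, 204.72035072087263], [0.0, 0.0, 1.0]] [ 0.365 -0.005  1.052]
wrist [[351.8365252198206, 0.0, 275.19158381198736], [0.0, 351.8365252198206, 202.1784596494304], [0.0, 0.0, 1.0]] [ 0.284 -0.477  0.384]
```

View pics/top0.png

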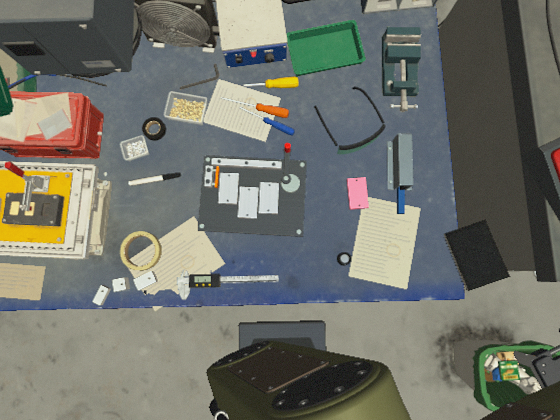

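View pics/scene0.png

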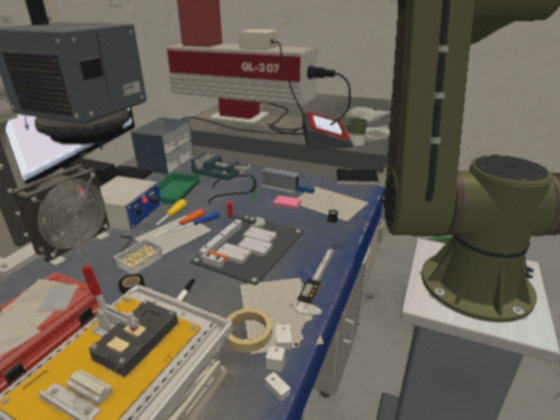

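View pics/wrist0.png

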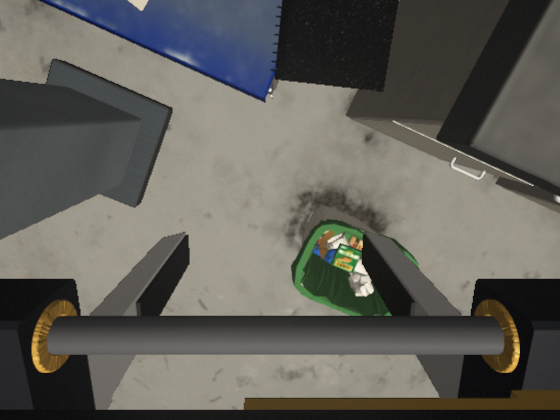

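The top view shows the fixture at about (195,252) [row, col] with three blanks, the red knob at (147,287), the sleeve at (160,401), the blue free end at (201,401), and the pink look-alike at (193,357).

Run:
```python
from h import *
im=cv2.imread("pics/top0.png")
c=im[120:250,180:430]; cv2.imwrite("pics/top0c.png",cv2.resize(c,None,fx=3.2,fy=3.2,interpolation=cv2.INTER_CUBIC)[:600,:800])
for n in["sleeve","straightedge","fixture","side_stop","blank_left","blank_middle","blank_right","cam_knob","cam_pivot","loupe","masking_tape","marker_pen"]:
    vision.camera("top") if n=="sleeve" else 0
    r=vision.pinpoint(n,"top")
    print(n,[(np.round(d["at"],1).tolist(),round(d["confidence"],2),ray(d["at"],{"cam_knob":.053,"cam_pivot":.008}.get(n,.008 if "blank" in n or n=="side_stop" else 0),"top").round(3)) for d in r[:3]])
```

```text
sleeve [([168.1, 398.6], 0.66, array([ 0.631, -0.319,  0.   ])), ([180.8, 156.5], 0.43, array([0.615, 0.317, 0.   ]))]
straightedge [([176.3, 398.4], 0.78, array([ 0.609, -0.317,  0.   ]))]
fixture [([192.8, 250.7], 0.91, array([0.576, 0.069, 0.   ]))]
side_stop [([181.0, 219.0], 0.65, array([0.608, 0.151, 0.008])), ([166.2, 401.3], 0.64, array([ 0.634, -0.324,  0.008]))]
blank_left [([191.1, 230.5], 0.7, array([0.58 , 0.121, 0.008]))]
blank_middle [([201.5, 249.2], 0.85, array([0.551, 0.073, 0.008]))]
blank_right [([199.9, 267.4], 0.73, array([0.554, 0.026, 0.008])), ([194.7, 357.5], 0.62, array([ 0.562, -0.206,  0.008])), ([177.6, 218.4], 0.49, array([0.617, 0.152, 0.008]))]
cam_knob [([146.6, 287.3], 0.79, array([ 0.681, -0.029,  0.053]))]
cam_pivot [([181.1, 283.6], 0.85, array([ 0.603, -0.017,  0.008]))]
loupe [([176.7, 400.3], 0.66, array([ 0.608, -0.322,  0.   ])), ([260.4, 342.3], 0.61, array([ 0.395, -0.16 ,  0.   ]))]
masking_tape [([247.4, 138.7], 0.78, array([0.441, 0.358, 0.   ]))]
marker_pen [([179.4, 157.5], 0.63, array([0.618, 0.314, 0.   ]))]
```

View pics/top0c.png

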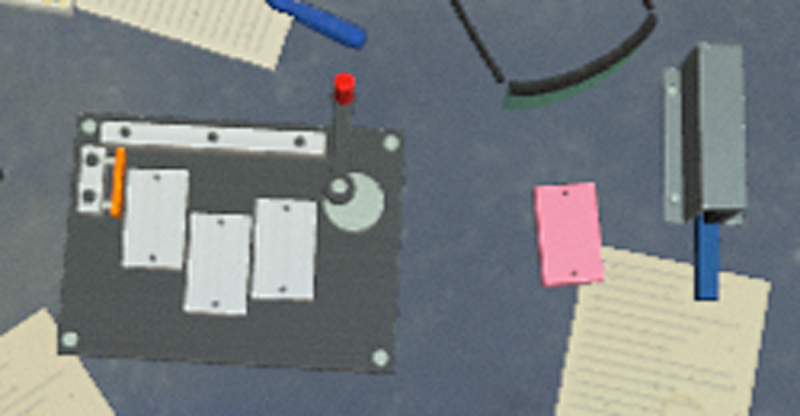

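Request:
arm_command --plan '[-1,0.58,0.4625,-0.21,-0.1947,-1,0.58,0.4625,-0.21,-0.1947,-1,0.58,0.4625,-0.21,-0.1947,-1,0.58,0.4625,-0.21,-0.1947,-1,0.58,0.4625,-0.21,-0.1947,-1,0.58,0.4625,-0.21,-0.1947,-1,0.58,0.4625,-0.21,-0.1947,-1,0.58,0.4625,-0.21,-0.1947,-1,0.58,0.4625,-0.21,-0.1947]'

```text
time_s: 1.7
ee_pos: [0.4496, -0.3205, 0.3209]
eef_rot: [3.141, -0.0, -0.0]
force: [-0.4, -0.3, 0.0]
grip_width: 0.0941
```

Run:
```python
from h import *
o=sensors.get_obs();print(o["time_s"],o["ee_pos"],o["eef_rot"],o["joint_vel"].round(3))
snap("wrist","w1.png")
K,r,t=P("wrist");R=cv2.Rodrigues(r)[0];print((-R.T@t).round(4),R.round(3))
for c in["top","scene"]: snap(c,c+"1.png")
```

```text
1.7 [ 0.44963039 -0.32050324  0.3209399 ] [ 3.14125254e+00 -3.42313635e-05 -7.78815965e-06] [-0.028 -0.011  0.001 -0.001  0.    -0.   ]
[ 0.521  -0.3218  0.3009] [[-0.001 -1.     0.   ]
 [-0.968  0.001  0.249]
 [-0.249  0.    -0.968]]
```

View pics/w1.png

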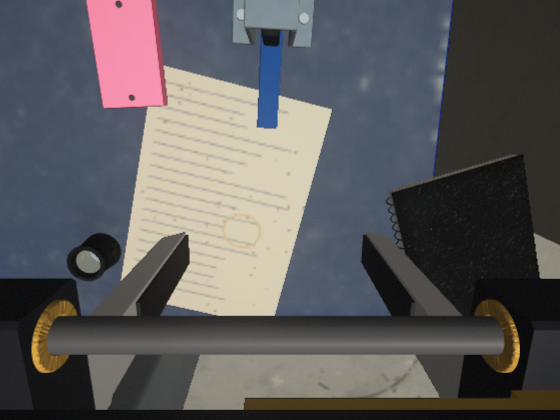

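The wrist view shows the blue free end from (45,270) to (128,267), coming out of the sleeve at the top. The pink plate is at (50,125) and the loupe at (257,94).

Run:
```python
from h import *
im=cv2.imread("pics/w1.png"); 
hsv=cv2.cvtColor(im,cv2.COLOR_BGR2HSV)
par=P("wrist")
m=((hsv[...,0]>95)&(hsv[...,0]<125)&(hsv[...,1]>170)).astype(np.uint8)
for r in range(30,140,8):
    c=np.where(m[r,240:300])[0]+240
    if len(c): print(r,c.min(),c.max(),len(c),ray([r,c.min()],.018,0,par).round(4)[:2],ray([r,c.max()+1],.018,0,par).round(4)[:2])
col=[np.where(m[90:150,c])[0].max()+90 for c in range(258,278,3)];print(col,ray([np.median(col)+.5,268],.018,0,par))
# sleeve flange/top corners
cv2.imwrite("pics/w1c.png",cv2.resize(im[0:140,200:340],None,fx=4,fy=4,interpolation=cv2.INTER_CUBIC))
```

```text
38 262 281 4 [ 0.5738 -0.3124] [ 0.5738 -0.3272]
46 261 280 18 [ 0.5683 -0.3116] [ 0.5683 -0.3265]
54 261 280 20 [ 0.5627 -0.3115] [ 0.5627 -0.3265]
62 260 279 20 [ 0.5571 -0.3107] [ 0.5571 -0.3257]
70 260 279 20 [ 0.5514 -0.3106] [ 0.5514 -0.3258]
78 260 278 19 [ 0.5457 -0.3105] [ 0.5457 -0.325 ]
86 260 278 19 [ 0.5399 -0.3105] [ 0.5399 -0.325 ]
94 260 277 17 [ 0.534  -0.3104] [ 0.534  -0.3242]
102 261 275 8 [ 0.5281 -0.3111] [ 0.5281 -0.3227]
110 274 274 1 [ 0.5221 -0.3211] [ 0.5221 -0.3219]Traceback (most recent call last):
  File "<stdin>", line 9, in <module>
    return umr_maximum(a, axis, None, out, keepdims, initial, where)
ValueError: zero-size array to reduction operation maximum which has no identity
```

Run:
```python
from h import *
im=cv2.imread("pics/w1.png"); par=P("wrist")
print(im[120,250:290].tolist()); print(im[118:140,267].tolist())
d=im[...,0].astype(int)-im[...,2]
L=[];Rr=[]
for r in range(48,124,3):
    g=np.diff(d[r,245:295].astype(float)); g2=im[r,245:295].astype(float)
    m=d[r,240:300]>60; c=np.where(m)[0]+240
    if len(c): L.append(ray([r,c.min()],.018,0,par));Rr.append(ray([r,c.max()+1],.018,0,par))
L=np.array(L);Rr=np.array(Rr);M=(L+Rr)/2
p=np.polyfit(M[:,0],M[:,1],1);print(p,np.polyfit(L[:,0],L[:,1],1),np.polyfit(Rr[:,0],Rr[:,1],1),np.mean(L[:,1]-Rr[:,1]))
for x in(.5,.51,.52,.53,.54,.7):print(x,np.polyval(p,x))
cv2.imwrite("pics/w1c.png",cv2.resize(im[0:140,200:340],None,fx=4,fy=4,interpolation=cv2.INTER_CUBIC))
```

```text
[[182, 206, 214], [182, 208, 216], [182, 207, 216], [182, 207, 215], [182, 206, 215], [182, 207, 215], [159, 178, 185], [108, 79, 61], [144, 91, 55], [153, 93, 56], [152, 94, 57], [150, 92, 54], [152, 93, 56], [152, 93, 55], [152, 92, 55], [151, 91, 54], [152, 92, 54], [153, 92, 55], [153, 93, 56], [154, 91, 54], [152, 92, 53], [151, 91, 53], [153, 91, 55], [153, 91, 55], [153, 89, 53], [155, 91, 56], [150, 92, 55], [154, 142, 131], [183, 208, 216], [183, 208, 214], [183, 208, 215], [183, 208, 215], [184, 209, 216], [184, 208, 216], [182, 206, 214], [183, 209, 215], [183, 207, 215], [181, 207, 214], [183, 208, 215], [182, 207, 213]]
[[151, 90, 53], [152, 92, 56], [153, 92, 55], [152, 91, 54], [152, 92, 54], [153, 92, 55], [153, 93, 55], [152, 92, 54], [153, 94, 56], [140, 89, 56], [137, 137, 135], [183, 207, 215], [183, 208, 217], [183, 207, 215], [183, 208, 216], [183, 208, 216], [183, 207, 216], [184, 208, 216], [183, 208, 215], [182, 207, 215], [182, 206, 215], [183, 208, 216]]
[-0.06551148 -0.28218032] [-0.05704619 -0.27908566] [-0.07397652 -0.28527535] 0.015330381862720633
0.5 -0.3149360568694215
0.51 -0.3155911716320175
0.52 -0.31624628639461355
0.53 -0.31690140115720955
0.54 -0.3175565159198056
0.7 -0.3280383521213419
```

View pics/w1c.png

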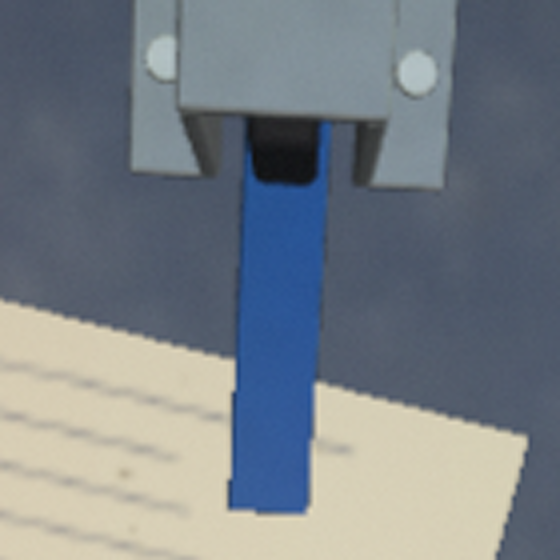

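Request:
arm_command --plan '[-1,0.1875,0.0085,-0.15,-0.0286,-1,0.1875,0.0085,-0.2,-0.0286,-1,0.1875,0.0085,-0.28,-0.0286,-1,0.1875,0.0085,-0.2975,-0.0286,-1,0.1875,0.0085,-0.2975,-0.0286,-0.3,0.1875,0.0085,-0.2975,-0.0286,0.3,0.1875,0.0085,-0.2975,-0.0286,1,0.1875,0.0085,-0.2975,-0.0286,1,0.1875,0.0085,-0.2975,-0.0286,1,0.1875,0.0085,-0.2975,-0.0286,1,0.1875,0.0085,-0.2975,-0.0286,1,0.1875,0.0085,-0.2975,-0.0286,1,0.1875,0.0085,-0.2975,-0.0286]' --newtons 25

```text
time_s: 3.15
ee_pos: [0.5251, -0.3165, 0.2016]
eef_rot: [-3.142, 0.0, -0.06]
force: [0.3, -0.2, 0.4]
grip_width: 0.0335
```

Run:
```python
from h import *
o=sensors.get_obs();print(o["time_s"],o["ee_pos"],o["eef_rot"],o["grip_width"],o["force"])
snap("wrist","w2.png")
par=P("wrist")
im=cv2.imread("pics/w1.png")
```

```text
3.15 [ 0.52512731 -0.31647534  0.20162497] [-3.14154372e+00  2.31331939e-05 -5.98761612e-02] 0.03354594773799538 [ 0.3320464  -0.23858652  0.41208055]
```

View pics/w2.png

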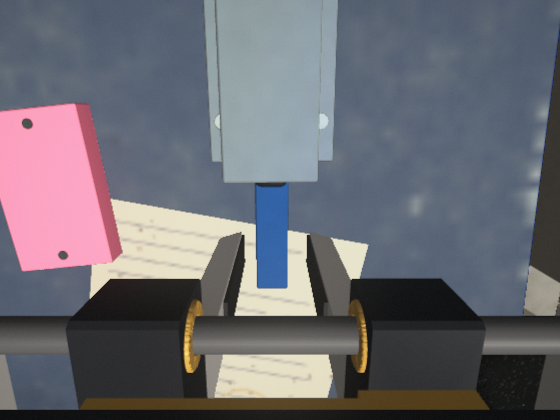

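The bar sits centred between the jaws, with its end at (285,272), and the jaws are still closing. I'll finish closing and check before drawing it out.

Request:
arm_command --plan '[1,0,0,0,0,1,0,0,0,0,1,0,0,0,0,1,0,0,0,0,1,0,0,0,0]'

```text
time_s: 3.7
ee_pos: [0.5251, -0.3164, 0.2016]
eef_rot: [-3.141, 0.0, -0.06]
force: [-0.6, 1.6, 0.6]
grip_width: 0.0158
```

Request:
arm_command --plan '[1,-0.03,0.002,0,0,1,-0.07,0.004,0,0,1,-0.12,0.007,0,0,1,-0.17,0.01,0,0,1,-0.22,0.013,0,0,1,-0.27,0.016,0,0,1,-0.32,0.019,0,0,1,-0.36,0.022,0,0,1,-0.4,0.024,0,0,1,-0.4,0.024,0,0,1,-0.4,0.024,0,0]'

```text
time_s: 4.8
ee_pos: [0.3653, -0.3071, 0.2018]
eef_rot: [3.141, -0.0, -0.06]
force: [-0.2, 0.3, -1.5]
grip_width: 0.0157
```

Run:
```python
from h import *
o=sensors.get_obs();print(o["time_s"],o["ee_pos"],o["eef_rot"],o["grip_width"],o["force"])
snap("wrist","w3.png")
```

```text
4.8 [ 0.36534964 -0.3070711   0.2017865 ] [ 3.14140992e+00 -1.85449631e-04 -6.03991934e-02] 0.015692774837458033 [-0.15865186  0.33879996 -1.47745213]
```

View pics/w3.png

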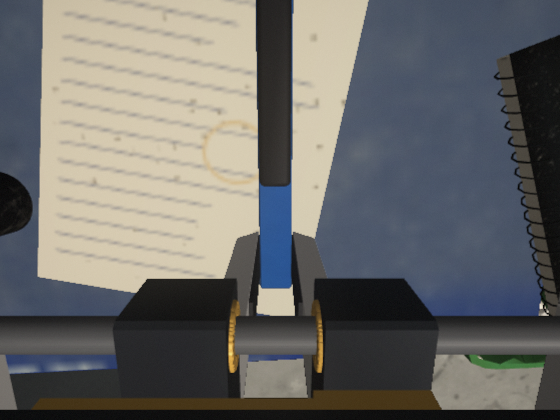

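The straightedge is clear of the sleeve, with its rib end at (185,275) and free end at (287,275). I'll release it, rise and look.

Request:
arm_command --plan '[0.3,0,0,0,0,-0.3,0,0,0,0,-0.5,0,0,0,0,-0.5,0,0,0,0,-0.5,0,0,0.08,0,-0.5,0,0,0.2,0,-0.5,0,0,0.25,0,-0.5,0,0,0.25,0,-0.5,0,0,0.25,0]'

```text
time_s: 5.75
ee_pos: [0.365, -0.3067, 0.3012]
eef_rot: [-3.142, -0.0, -0.06]
force: [0.6, -0.1, 0.1]
grip_width: 0.0704
```

Run:
```python
from h import *
o=sensors.get_obs();print(o["time_s"],o["ee_pos"],o["eef_rot"],o["grip_width"],o["force"])
im=snap("wrist","w4.png");par=P("wrist")
g=im.max(2)
```

```text
5.75 [ 0.36502132 -0.30674616  0.30124454] [-3.14158755e+00 -1.90264754e-05 -5.98407938e-02] 0.07042352909606776 [ 0.58219177 -0.08403774  0.05489532]
```

View pics/w4.png

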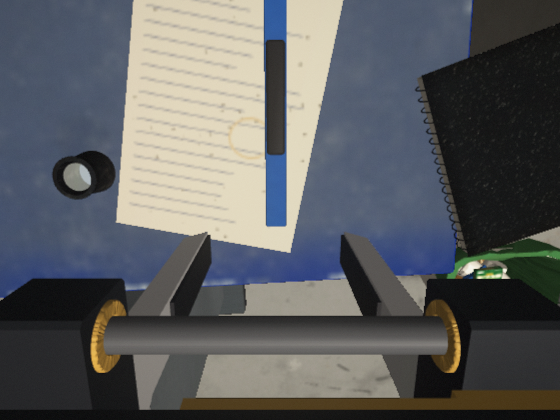

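The rib top spans rows 40–155 at col 276, and the bar's near end is at (226,276). The bar is straight relative to the tool.

Run:
```python
from h import *
im=cv2.imread("pics/w4.png");par=P("wrist")
g=im.max(2);pts=[]
for r in range(45,150,7):
    c=np.where(g[r,255:297]<80)[0]+255; 
    if len(c): pts.append(ray([r,(c.min()+c.max()+1)/2],.051,0,par)); 
pts=np.array(pts);p=np.polyfit(pts[:,0],pts[:,1],1);print(p,len(c))
a=ray([40,276],.051,0,par);b=ray([153,276],.051,0,par);print(a,b,(a+b)/2)
e=ray([226,276],.018,0,par);print(e)
print(np.polyval(p,.444))
```

```text
[-0.05369574 -0.28848026] 18
[ 0.47771533 -0.31453897  0.051     ] [ 0.41009559 -0.31051893  0.051     ] [ 0.44390546 -0.31252895  0.051     ]
[ 0.34936315 -0.30693876  0.018     ]
-0.3123211631763085
```

Request:
arm_command --plan '[-0.5,0.1975,-0.0135,0,0,-0.5,0.1975,-0.0135,0,0,-0.5,0.1975,-0.0135,-0.1,0,-0.5,0.1975,-0.0135,-0.18,0,-0.5,0.1975,-0.0135,-0.2025,0,0,0.1975,-0.0135,-0.2025,0,0.5,0.1975,-0.0135,-0.2025,0,1,0.1975,-0.0135,-0.2025,0,1,0.1975,-0.0135,-0.2025,0,1,0.1975,-0.0135,-0.2025,0,1,0.1975,-0.0135,-0.2025,0,1,0.1975,-0.0135,-0.2025,0,1,0.1975,-0.0135,-0.2025,0,1,0.1975,-0.0135,-0.2025,0]' --newtons 45

```text
time_s: 7.2
ee_pos: [0.4441, -0.3123, 0.2207]
eef_rot: [-3.142, 0.0, -0.06]
force: [-0.2, 0.5, 1.2]
grip_width: 0.0114
```

Request:
arm_command --plan '[1,0,0,0.06,0,1,0,0,0.18,0,1,-0.035,0.1,0.3,0,1,-0.035,0.2,0.4,0,1,-0.035,0.31,0.4475,0,1,-0.035,0.43,0.4475,0,1,-0.035,0.55,0.4475,0,1,-0.035,0.67,0.4475,0,1,-0.035,0.78,0.4475,0,1,-0.035,0.856,0.4475,0,1,-0.035,0.856,0.4475,0,1,-0.035,0.856,0.4475,0]'

```text
time_s: 8.4
ee_pos: [0.43, 0.0305, 0.3995]
eef_rot: [3.141, 0.0, -0.058]
force: [-0.5, 0.4, -2.1]
grip_width: 0.0121
```

Run:
```python
from h import *
o=sensors.get_obs();print(o["time_s"],o["ee_pos"],o["eef_rot"],o["grip_width"],o["force"])
import pickle
im=snap("wrist","w5.png");pickle.dump(P("wrist"),open("w5.pkl","wb"))
im=snap("top","t5.png")
```

```text
8.4 [0.430026   0.03049455 0.39948517] [ 3.14137881e+00  3.47500277e-04 -5.81296811e-02] 0.012074680284656471 [-0.45450737  0.4163946  -2.09783481]
```

View pics/w5.png

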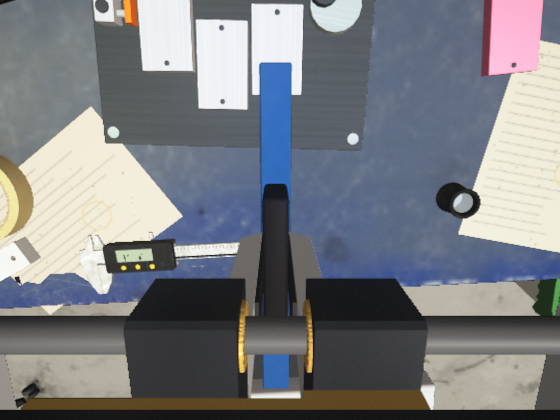

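Request:
arm_command --plan '[1,0.12,0.05,0.1,0,1,0.24,0.1,0.1,0,1,0.3,0.1,0.1,0,1,0.3,0.1,0.1,0,1,0.3,0.1,0.1,0]'

```text
time_s: 9.0
ee_pos: [0.5505, 0.069, 0.4386]
eef_rot: [3.141, 0.002, -0.061]
force: [0.5, -0.1, -1.9]
grip_width: 0.0114
```

Run:
```python
from h import *
o=sensors.get_obs();print(o["time_s"],o["ee_pos"],o["eef_rot"],o["grip_width"],o["force"])
import pickle
im=snap("wrist","w6.png");pickle.dump(P("wrist"),open("w6.pkl","wb"))
cv2.imwrite("pics/w6b.png",cv2.resize(im[:300,60:460],None,fx=2,fy=2,interpolation=cv2.INTER_CUBIC))
```

```text
9.0 [0.55047785 0.06901189 0.43857754] [ 3.14126796e+00  2.01188104e-03 -6.13201007e-02] 0.011356365045421016 [ 0.48516803 -0.12989571 -1.87317118]
```

View pics/w6b.png

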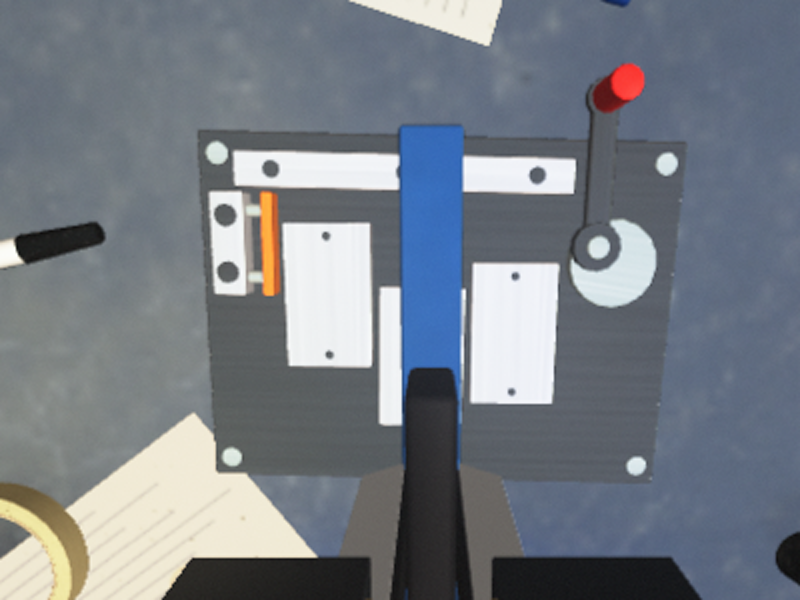

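```bash
cat > fx.py <<'E'
from h import *
import pickle
from scipy.optimize import least_squares
par=pickle.load(open("w6.pkl","rb"))
def c(x,y,z): return ray([y/2,60+x/2],z,0,par)
if __name__=="__main__":
    W=[c(200,131,.008),c(686,143,.008),c(218,473,.008),c(652,482,.008)]
    L=np.array([[.1,.135],[.1,-.135],[-.1,.135],[-.1,-.135]]);W=np.array(W)[:,:2]
    f=lambda p:(L@np.array([[np.cos(p[2]),np.sin(p[2])],[-np.sin(p[2]),np.cos(p[2])]])+p[:2]-W).ravel()
    s=least_squares(f,[.57,.07,0]);print(s.x,(s.fun*1000).round(1))
    x,y,a=s.x; R=np.array([[np.cos(a),-np.sin(a)],[np.sin(a),np.cos(a)]])
    inv=lambda p:(R.T@(p[:2]-s.x[:2])*1000).round(1)
    print("fence top front L,R",inv(c(235,187,.03)),inv(c(575,194,.03)),"top rear",inv(c(235,151,.03)),inv(c(575,159,.03)))
    print("pivot",inv(c(598,247,.03)),inv(c(598,247,.008)))
    print("knob top",inv(c(628,80,.071)))
    for n,q in dict(L=[(283,223),(370,223),(290,367),(372,366)],M=[(379,287),(380,426)],R=[(473,263),(559,264),(470,402),(552,404)]).items(): print(n,[inv(c(*k,.022)) for k in q])
    print("pad face bottom?",inv(c(278,294,.025)),inv(c(276,194,.025)),"block right",inv(c(245,194,.028)))
E
python3 fx.py
```

```text
[ 0.5670619   0.06201849 -0.08326717] [ 0.7  1.4  0.8 -1.7 -0.7  0.7 -0.8 -0.3]
fence top front L,R [ 69.6 109.9] [ 70.  -69.9] top rear [ 87.6 109.1] [ 87.5 -68.7]
pivot [ 42.9 -84.4] [ 42.2 -89.5]
knob top [118.6 -82.4]
L [array([51.6, 86.8]), array([52.7, 39.3]), array([-28.5,  85.2]), array([-26.8,  38.1])]
M [array([18.2, 34.2]), array([-62.6,  33.4])]
R [array([ 32.5, -17.8]), array([ 33. , -65.4]), array([-46.9, -19. ]), array([-47.1, -66.7])]
pad face bottom? [13.4 90.1] [66.7 89.4] block right [ 66.2 105.3]
```

Fixture pose fits to about 1 mm: (0.567, 0.062), yaw −0.083. The fence, pivot and pad features agree with the stated sizes. Next I'll turn the bar parallel to the fence at a hover in front of the row.

Request:
arm_command --plan '[1,-0.06,0.01,0,0.07,1,-0.12,0.024,0,0.14,1,-0.18,0.024,-0.05,0.21,1,-0.18,0.024,-0.1,0.28,1,-0.18,0.024,-0.2,0.35,1,-0.18,0.024,-0.3,0.42,1,-0.18,0.024,-0.4,0.49,1,-0.18,0.024,-0.4,0.56,1,-0.18,0.024,-0.4,0.63,1,-0.18,0.024,-0.4,0.7,1,-0.18,0.024,-0.4,0.737,1,-0.18,0.024,-0.4,0.737,1,-0.18,0.024,-0.4,0.737]'

```text
time_s: 10.35
ee_pos: [0.4777, 0.0792, 0.2801]
eef_rot: [3.141, -0.0, 1.48]
force: [0.0, 0.8, -2.8]
grip_width: 0.0115
```

Run:
```python
from h import *
import pickle
o=sensors.get_obs();print(o["time_s"],o["ee_pos"],o["eef_rot"],o["grip_width"],o["force"])
im=snap("wrist","w7.png");pickle.dump(P("wrist"),open("w7.pkl","wb"))
snap("scene","s7.png")
```

```text
10.35 [0.47765975 0.07924564 0.28013772] [ 3.14087628e+00 -1.23094414e-04  1.48042764e+00] 0.011521834996558336 [ 0.0371102   0.81531186 -2.84890433]
```

View pics/w7.png

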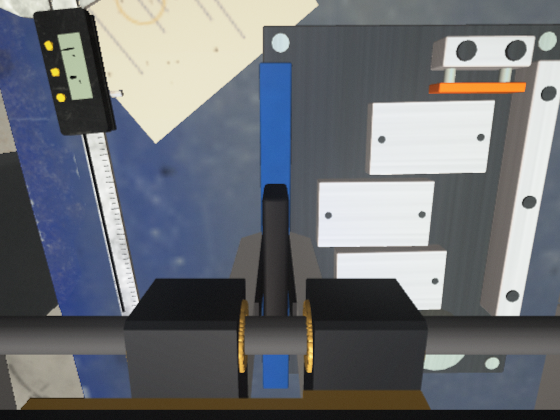

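View pics/s7.png

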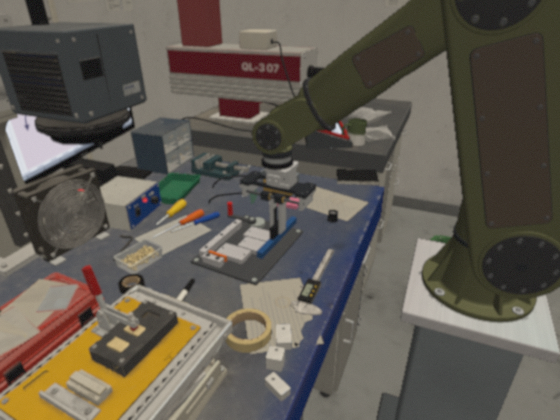

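Run:
```python
from h import *
import pickle
par=pickle.load(open("w7.pkl","rb"));im=cv2.imread("pics/w7.png").astype(int)
g=im.min(2)
pts=[]
for r in list(range(70,100,5))+list(range(110,180,5))+list(range(215,280,5)):
    c=np.where(g[r,500:545]>200)[0]
    if len(c): pts.append(ray([r,500+c.min()],.03,0,par))
pts=np.array(pts);p=np.polyfit(pts[:,1],pts[:,0],1);print("fence dx/dy",p, "yaw",-np.arctan(p[0]),(np.polyval(p,pts[:,1])-pts[:,0]).std())
# plate corner, bar edges (z = underside .06 + .018)
b=[]
d=im[...,0]-im[...,2]
for r in range(70,180,6):
    c=np.where((d[r,250:300]>70)&(im[r,250:300,0]>100))[0]+250
    b.append(ray([r,(c.min()+c.max()+1)/2],.078,0,par))
b=np.array(b);q=np.polyfit(b[:,1],b[:,0],1);print("bar yaw(of normal)",-np.arctan(q[0]), "bar x at y=.08",np.polyval(q,.08), len(c))
x,y,a=.5671,.0620,-.0833
for n,l in dict(f1=(70,0,22),f2=(70,100,22)).items():
    print(n,x+np.cos(a)*l[0]/1e3-np.sin(a)*l[1]/1e3, y+np.sin(a)*l[0]/1e3+np.cos(a)*l[1]/1e3, np.polyval(p,y+np.sin(a)*l[0]/1e3+np.cos(a)*l[1]/1e3))
```

```text
fence dx/dy [0.02548467 0.63689728] yaw -0.0254791596503911 0.00500080002272615
bar yaw(of normal) -0.08852798586283939 bar x at y=.08 0.4778303294585004 29
f1 0.6368572792497563 0.05617574110538381 0.6383288994351327
f2 0.645177649099208 0.15582899717646426 0.6408685302456256
```

Request:
arm_command --plan '[1,0,0,-0.08,0.002,1,0,0,-0.124,0.002,1,0,0,-0.124,0.002,1,0,0,-0.124,0.002,1,0.02,-0.0017,-0.124,0.002,1,0.04,-0.0033,-0.124,0.002,1,0.06,-0.005,-0.124,0.002,1,0.08,-0.0067,-0.124,0.002,1,0.1,-0.0083,-0.124,0.002,1,0.12,-0.01,-0.124,0.002,1,0.14,-0.0117,-0.124,0.002,1,0.155,-0.013,-0.124,0.002,1,0.165,-0.0138,-0.124,0.002,1,0.165,-0.0138,-0.124,0.002]'

```text
time_s: 11.85
ee_pos: [0.5446, 0.0741, 0.23]
eef_rot: [3.141, -0.0, 1.488]
force: [-0.3, 0.0, -2.6]
grip_width: 0.0123
```

Run:
```python
from h import *
import pickle
o=sensors.get_obs();print(o["time_s"],o["ee_pos"],o["eef_rot"],o["grip_width"],o["force"],o["moment"])
im=snap("wrist","w8.png");pickle.dump(P("wrist"),open("w8.pkl","wb"))
```

```text
11.85 [0.54459563 0.07412858 0.22998087] [ 3.14076105e+00 -3.54448491e-05  1.48788508e+00] 0.012317559593472138 [-0.28176366  0.01182785 -2.61488184] [-0.04459545 -0.06697714  0.00109244]
```

View pics/w8.png

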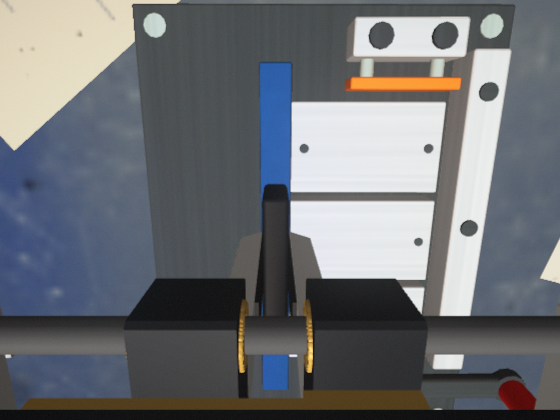

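The row is moving squarely, with all three blanks against the bar and a small gap left to the fence. I'll go on slowly until the force rises.

Request:
arm_command --plan '[1,0.005,-0.0004,0,0,1,0.01,-0.0008,0,0,1,0.0125,-0.001,0,0,1,0.015,-0.0013,0,0,1,0.015,-0.0013,0,0]'

```text
time_s: 12.4
ee_pos: [0.5502, 0.0737, 0.23]
eef_rot: [3.141, -0.0, 1.488]
force: [-2.6, 0.3, -1.3]
grip_width: 0.0117
```

Request:
arm_command --plan '[1,0.0025,-0.0002,0,0,1,0.005,-0.0004,0,0,1,0.005,-0.0004,0,0]'

```text
time_s: 12.7
ee_pos: [0.5519, 0.0736, 0.23]
eef_rot: [-3.14, 0.0, 1.488]
force: [-7.7, 1.6, 2.2]
grip_width: 0.0116
```

Run:
```python
from h import *
import pickle
o=sensors.get_obs();print(o["time_s"],o["ee_pos"],o["eef_rot"],o["grip_width"],o["force"],o["moment"])
im=snap("wrist","w9.png");pickle.dump(P("wrist"),open("w9.pkl","wb"))
cv2.imwrite("pics/w9b.png",cv2.resize(im[30:330,260:560],None,fx=2,fy=2,interpolation=cv2.INTER_CUBIC))
```

```text
12.7 [0.55192477 0.07356768 0.23001356] [-3.14007453e+00  5.87226379e-05  1.48782853e+00] 0.011623367222814887 [-7.69203182  1.59740353  2.22614743] [ 0.07661913  1.56202222 -0.06960152]
```

View pics/w9b.png

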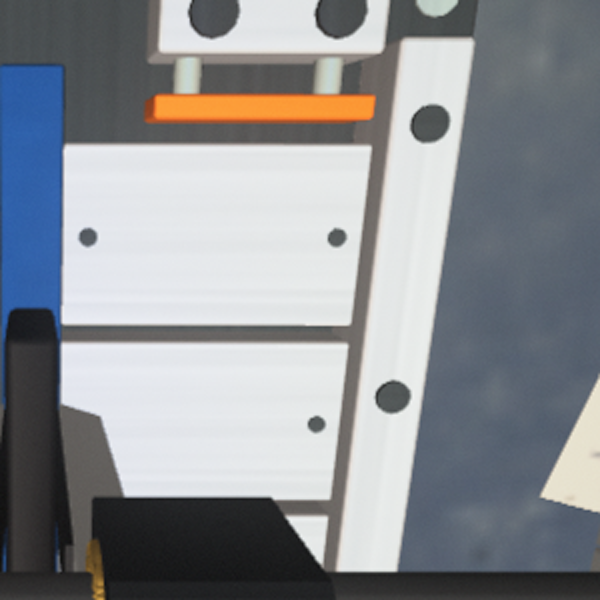

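Request:
arm_command --plan '[1,0.004,-0.0003,0,0,1,0.005,-0.0004,0,0.004,1,0.005,-0.0004,0,0.004,1,0.005,-0.0004,0,0,1,0.005,-0.0004,0,-0.004,1,0.005,-0.0004,0,-0.004,1,0.005,-0.0004,0,0,1,0.005,-0.0004,0,0]'

```text
time_s: 13.55
ee_pos: [0.553, 0.0735, 0.2296]
eef_rot: [-3.135, 0.0, 1.488]
force: [-19.6, 1.9, 9.6]
grip_width: 0.0114
```

Run:
```python
from h import *
import pickle
o=sensors.get_obs();print(o["time_s"],o["ee_pos"],o["eef_rot"],o["grip_width"],o["force"],o["moment"])
im=snap("wrist","w10.png");pickle.dump(P("wrist"),open("w10.pkl","wb"))
cv2.imwrite("pics/w10b.png",cv2.resize(im[30:330,260:560],None,fx=2,fy=2,interpolation=cv2.INTER_CUBIC))
```

```text
13.55 [0.55297252 0.07354908 0.22961076] [-3.13542617e+00  4.48859788e-04  1.48819676e+00] 0.011425085304407804 [-19.63511185   1.86676005   9.63791058] [ 0.30494919  3.99311518 -0.0640246 ]
```

View pics/w10b.png

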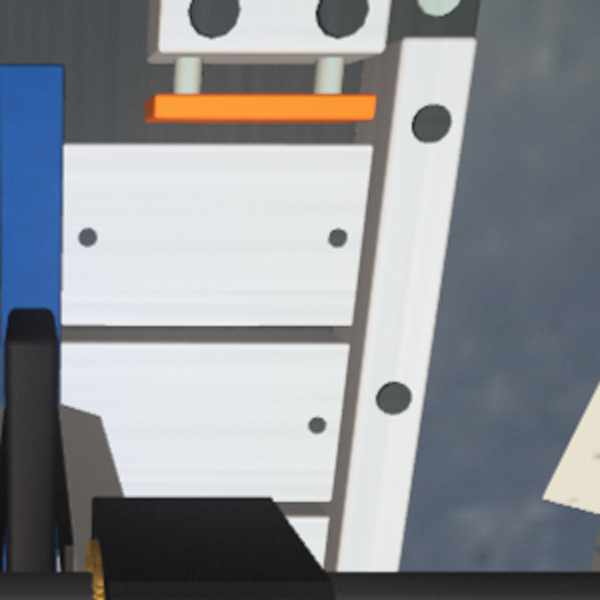

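The force is 20 N and nothing moves further, so the row is against the fence. I'll back off, lift, and carry the bar back to the open bench spot.

Request:
arm_command --plan '[1,-0.01,0.0008,0,0,1,-0.04,0.0033,0,0,1,-0.08,0.0067,0,0,1,-0.12,0.01,0.05,0,1,-0.14,0.01,0.15,0,1,-0.16,-0.05,0.27,-0.07,1,-0.19,-0.15,0.27,-0.14,1,-0.22,-0.25,0.27,-0.21,1,-0.25,-0.35,0.27,-0.28,1,-0.275,-0.45,0.27,-0.35,1,-0.275,-0.55,0.27,-0.42,1,-0.275,-0.65,0.27,-0.49,1,-0.275,-0.75,0.27,-0.56,1,-0.275,-0.85,0.27,-0.63,1,-0.275,-0.945,0.2,-0.7,1,-0.275,-0.945,0.1,-0.739,1,-0.275,-0.945,0.05,-0.739,1,-0.275,-0.945,0.05,-0.739]'

```text
time_s: 15.4
ee_pos: [0.4436, -0.3047, 0.2475]
eef_rot: [-3.14, 0.003, -0.06]
force: [0.4, -0.9, -2.1]
grip_width: 0.0115
```

Run:
```python
from h import *
import pickle
o=sensors.get_obs();print(o["time_s"],o["ee_pos"],o["eef_rot"],o["grip_width"],o["force"],o["moment"])
im=snap("wrist","w11.png");pickle.dump(P("wrist"),open("w11.pkl","wb"))
im=snap("top","t11.png")
cv2.imwrite("pics/t11c.png",cv2.resize(im[120:250,180:430],None,fx=3.2,fy=3.2,interpolation=cv2.INTER_CUBIC))
```

```text
15.4 [ 0.44364911 -0.3047285   0.24750104] [-3.13953755e+00  3.13083542e-03 -6.03027314e-02] 0.01145643388699855 [ 0.42057039 -0.93606621 -2.09217794] [0.03515772 0.02040166 0.09191901]
```

View pics/w11.png

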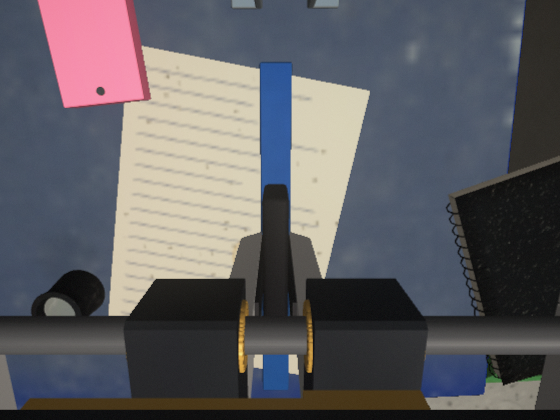

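View pics/t11c.png

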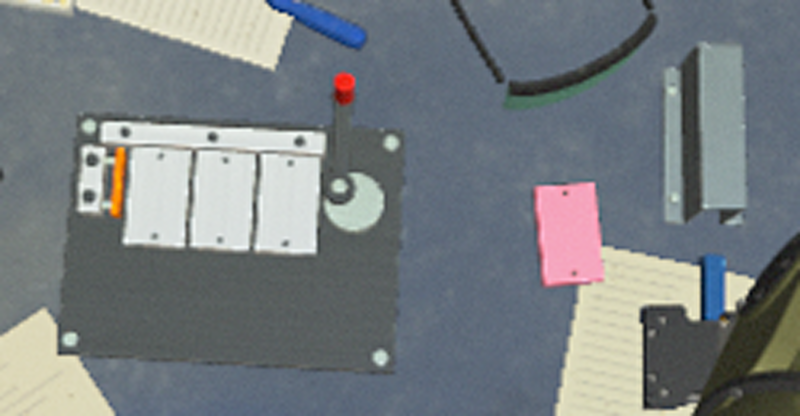

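The top view shows the row flush on the fence. Now I'll lower the bar and release it.

Request:
arm_command --plan '[1,0,0,-0.04,0,1,0,0,-0.06,0,1,0,0,-0.068,0,1,0,0,-0.0725,0,1,0,0,-0.0725,0,1,0,0,-0.0725,0]'

```text
time_s: 16.1
ee_pos: [0.4442, -0.3047, 0.2216]
eef_rot: [3.141, -0.001, -0.06]
force: [-0.3, 0.3, -2.2]
grip_width: 0.0119
```

Request:
arm_command --plan '[1,0,0,-0.0025,0,1,0,0,-0.004,0,1,0,0,-0.004,0]'

```text
time_s: 16.4
ee_pos: [0.4441, -0.3046, 0.2194]
eef_rot: [-3.142, 0.0, -0.06]
force: [0.7, 1.1, -1.9]
grip_width: 0.0117
```

Request:
arm_command --plan '[1,0,0,-0.0025,0,1,0,0,-0.0025,0,1,0,0,-0.004,0,1,0,0,-0.004,0]'

```text
time_s: 16.8
ee_pos: [0.4442, -0.3047, 0.2193]
eef_rot: [3.141, -0.0, -0.06]
force: [-9.2, 6.2, 18.6]
grip_width: 0.0118
```

Contact with the bench is felt, so I'll release and rise.

Request:
arm_command --plan '[1,0,0,0.0025,0,0.3,0,0,0.0025,0,-0.3,0,0,0.0025,0,-0.5,0,0,0.0025,0,-0.5,0,0,0.0025,0,-0.5,0,0,0.05,0,-0.5,0,0,0.15,0,-0.5,0,0,0.25,0,-0.5,-0.1,0,0.3,0,-0.5,-0.1,0,0.3,0]'

```text
time_s: 17.8
ee_pos: [0.4022, -0.3047, 0.3407]
eef_rot: [3.139, -0.003, -0.061]
force: [-0.6, 0.2, -0.4]
grip_width: 0.0704
```

Run:
```python
from h import *
import pickle
o=sensors.get_obs();print(o["time_s"],o["ee_pos"],o["eef_rot"],o["grip_width"],o["force"],o["moment"])
im=snap("wrist","w12.png")
```

```text
17.8 [ 0.40216327 -0.30473073  0.34069602] [ 3.13882473e+00 -2.99155910e-03 -6.07558247e-02] 0.07035360779013392 [-0.59046786  0.19907523 -0.35975033] [ 0.03268782  0.04022991 -0.05780597]
```

View pics/w12.png

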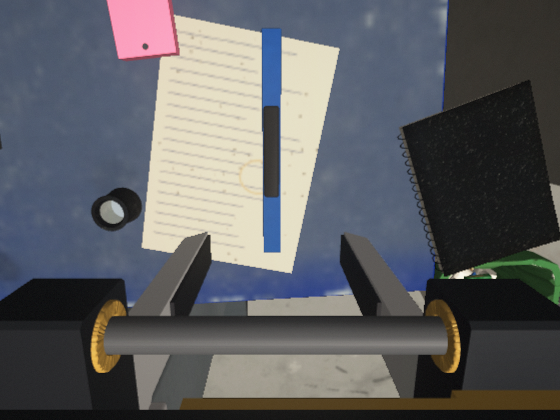

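The straightedge lies upright on the bench, from (30,272) to (250,272). Next I'll look at the fixture with no obstruction.

Request:
arm_command --plan '[-0.5,0.05,0.1,0.05,0,-0.5,0.1,0.2,0.1,0,-0.5,0.15,0.31,0.15,0,-0.5,0.2,0.42,0.2,0,-0.5,0.25,0.53,0.25,0,-0.5,0.3,0.64,0.25,0,-0.5,0.365,0.75,0.25,0,-0.5,0.365,0.8625,0.25,0,-0.5,0.365,0.8625,0.25,0,-0.5,0.365,0.8625,0.25,0,-0.5,0.365,0.8625,0.25,0]'

```text
time_s: 18.95
ee_pos: [0.5503, 0.0397, 0.4372]
eef_rot: [3.141, 0.001, -0.061]
force: [-0.2, -0.3, 0.2]
grip_width: 0.0706
```

Run:
```python
from h import *
import pickle
o=sensors.get_obs();print(o["time_s"],o["ee_pos"],o["eef_rot"],o["grip_width"],o["force"],o["moment"])
im=snap("wrist","w13.png");pickle.dump(P("wrist"),open("w13.pkl","wb"))
cv2.imwrite("pics/w13b.png",cv2.resize(im[20:260,130:430],None,fx=2.5,fy=2.5,interpolation=cv2.INTER_CUBIC))
```

```text
18.95 [0.55034636 0.03968376 0.43723985] [ 3.14139485e+00  8.67027479e-04 -6.05444883e-02] 0.07063322473909356 [-0.24042261 -0.31868755  0.1734748 ] [ 0.00163455  0.0559203  -0.01010337]
```

View pics/w13b.png

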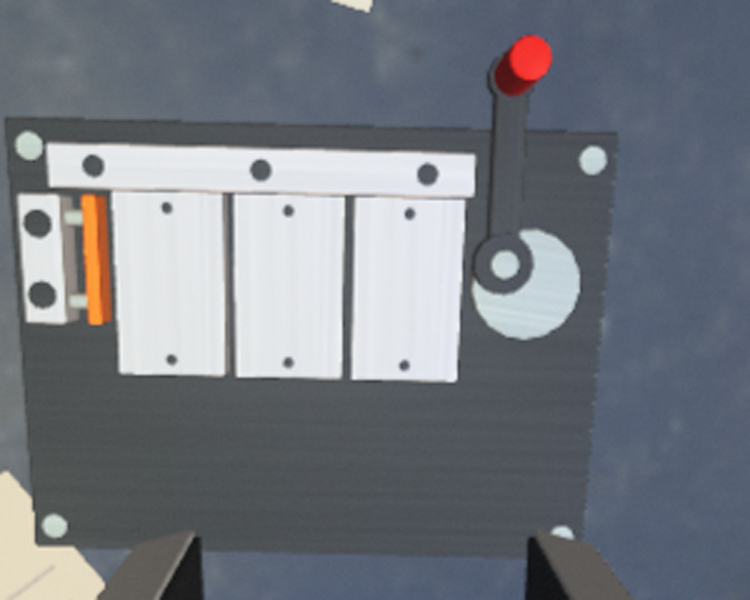

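Run:
```python
from h import *
import pickle
from scipy.optimize import least_squares
par=pickle.load(open("w13.pkl","rb"))
c=lambda x,y,z: ray([20+y/2.5,130+x/2.5],z,0,par)
W=np.array([c(6,118,.008),c(618,133,.008),c(36,545,.008),c(582,557,.008)])[:,:2]
L=np.array([[.1,.135],[.1,-.135],[-.1,.135],[-.1,-.135]])
def Rm(a):return np.array([[np.cos(a),-np.sin(a)],[np.sin(a),np.cos(a)]])
s=least_squares(lambda p:(L@Rm(p[2]).T+p[:2]-W).ravel(),[.57,.06,-.08]);print(s.x,(s.fun*1e3).round(1))
inv=lambda p:(Rm(s.x[2]).T@(p[:2]-s.x[:2])*1000).round(1)
print("fence front",inv(c(48,187,.03)),inv(c(475,195,.03)))
for n,q in dict(L=[(112,191),(222,193),(120,373),(227,376)],M=[(235,194),(345,196),(236,377),(342,379)],R=[(355,197),(465,198),(351,379),(458,381)]).items(): print(n,[inv(c(*k,.022)).tolist() for k in q])
print("pad",inv(c(111,322,.025)),"pivot",inv(c(504,264,.03)))
vision.camera("wrist")
for n in("cam_knob","cam_pivot","pad_face"):
    for d in vision.pinpoint(n,"wrist")[:2]: print(n,d["at"],d["confidence"],ray(d["at"],.053 if n=="cam_knob" else .008,"wrist"),inv(ray(d["at"],.053 if n=="cam_knob" else .008,"wrist")))
# knob top disc center and red base
print("knob top",inv(c(530,58,.071)),c(530,58,.071))
```

```text
[ 0.56784753  0.06175178 -0.08414   ] [ 1.   0.8  0.9 -1.1 -1.   0.2 -0.9  0.1]
fence front [ 69.8 110.1] [ 70.7 -70. ]
L [[69.1, 85.4], [69.3, 38.1], [-10.0, 85.6], [-10.3, 37.2]]
M [[69.0, 32.5], [69.3, -14.9], [-10.6, 33.1], [-10.4, -15.0]]
R [[69.0, -19.3], [69.6, -66.7], [-10.3, -19.1], [-10.2, -67.7]]
pad [13.2 87.7] pivot [ 42.5 -84. ]
cam_knob [44.6, 339.9] 0.83 [ 0.6797869 -0.0317411  0.053    ] [119.4 -83.8]
cam_knob [126.0, 329.4] 0.54 [ 0.6040151  -0.01991481  0.053     ] [ 42.9 -78.3]
cam_pivot [127.0, 327.9] 0.75 [ 0.60085037 -0.02472247  0.008     ] [ 40.2 -83.4]
pad_face [125.2, 169.7] 0.77 [0.61392052 0.15511555 0.008     ] [38.1 96.9]
knob top [117.4 -82.4] [ 0.67788505 -0.03022711  0.071     ]
```

All blanks read flush: far ends at 69.1±0.3 mm, near ends at −10.3±0.3 mm. The lever angle is about 0.14, so I'll go to above the knob and turn the wrist so the jaws close along the tangent.

Request:
arm_command --plan '[-1,0.05,-0.03,0,0.07,-1,0.1,-0.06,0,0.14,-1,0.15,-0.09,0,0.21,-1,0.2,-0.12,0,0.28,-1,0.25,-0.15,-0.05,0.35,-1,0.3,-0.176,-0.1,0.42,-1,0.3225,-0.176,-0.15,0.49,-1,0.3225,-0.176,-0.2,0.56,-1,0.3225,-0.176,-0.2,0.63,-1,0.3225,-0.176,-0.2,0.7,-1,0.3225,-0.176,-0.2,0.77,-1,0.3225,-0.176,-0.2,0.84,-1,0.3225,-0.176,-0.2,0.91,-1,0.3225,-0.176,-0.2,1,-1,0.3225,-0.176,-0.2,1]'

```text
time_s: 20.7
ee_pos: [0.6791, -0.0307, 0.3578]
eef_rot: [-3.142, 0.0, 2.039]
force: [0.4, 0.6, -0.5]
grip_width: 0.0942
```

Request:
arm_command --plan '[-1,0,0,0,0.07,-1,0,0,0,0.14,-1,0,0,0,0.21,-1,0,0,0,0.28,-1,0,0,0,0.35,-1,0,0,0,0.42,-1,0,0,0,0.493,-1,0,0,0,0.493,-1,0,0,0,0.493]'

```text
time_s: 21.6
ee_pos: [0.6791, -0.0304, 0.3578]
eef_rot: [-3.142, 0.0, 3.062]
force: [-0.6, 0.1, -0.3]
grip_width: 0.0942
```

Run:
```python
from h import *
import pickle
o=sensors.get_obs();print(o["time_s"],o["ee_pos"],o["eef_rot"],o["qpos"].round(2),o["grip_width"],o["force"])
im=snap("wrist","w14.png");pickle.dump(P("wrist"),open("w14.pkl","wb"))
```

```text
21.6 [ 0.67909461 -0.030408    0.35783996] [-3.14158152e+00  2.34553531e-07  3.06220105e+00] [-0.1   0.63  1.15 -0.    1.36 -1.59] 0.094165949328042 [-0.63979781  0.0853396  -0.25763473]
```

View pics/w14.png

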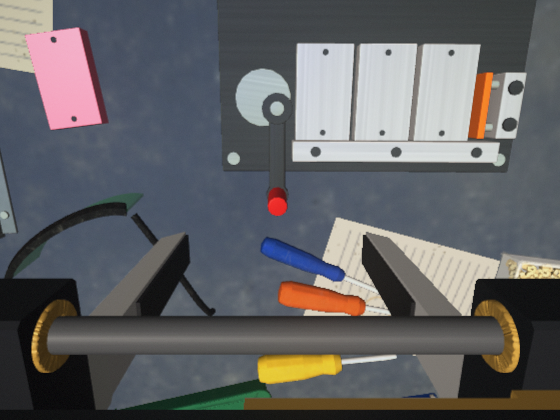

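Run:
```python
from h import *
import pickle
par=pickle.load(open("w14.pkl","rb"))
print(ray([206,278],.071,0,par), ray([188,277],.031,0,par))
vision.camera("wrist")
for n in("cam_knob","cam_pivot"):
    d=vision.pinpoint(n,"wrist")[0];print(n,d,ray(d["at"],.053 if n=="cam_knob" else .008,"wrist"))
```

```text
[ 0.6781746  -0.02889444  0.071     ] [ 0.67219824 -0.02900127  0.031     ]
cam_knob {'at': [200.2, 276.8], 'confidence': 0.83} [ 0.67789617 -0.02958458  0.053     ]
cam_pivot {'at': [108.3, 275.1], 'confidence': 0.59} [ 0.60346877 -0.02520776  0.008     ]
```

Request:
arm_command --plan '[-0.2,-0.0025,0.002,-0.1,0,-0.2,-0.0025,0.002,-0.2,0,-0.2,-0.0025,0.002,-0.28,0,-0.2,-0.0025,0.002,-0.305,0,0.2,-0.0025,0.002,-0.305,0,0.6,-0.0025,0.002,-0.305,0,1,-0.0025,0.002,-0.305,0,1,-0.0025,0.002,-0.305,0,1,-0.0025,0.002,-0.305,0,1,-0.0025,0.002,-0.305,0]' --newtons 20

```text
time_s: 22.8
ee_pos: [0.6781, -0.0292, 0.2363]
eef_rot: [-3.142, 0.001, 3.067]
force: [0.1, 0.6, -0.4]
grip_width: 0.0171
```

Run:
```python
from h import *
o=sensors.get_obs();print(o["time_s"],o["ee_pos"],o["eef_rot"],o["grip_width"],o["force"])
im=snap("wrist","w15.png")
```

```text
22.8 [ 0.67814754 -0.02924085  0.23631272] [-3.14155862e+00  5.98708997e-04  3.06704355e+00] 0.01713402163211367 [ 0.07506972  0.64939478 -0.3645964 ]
```

View pics/w15.png

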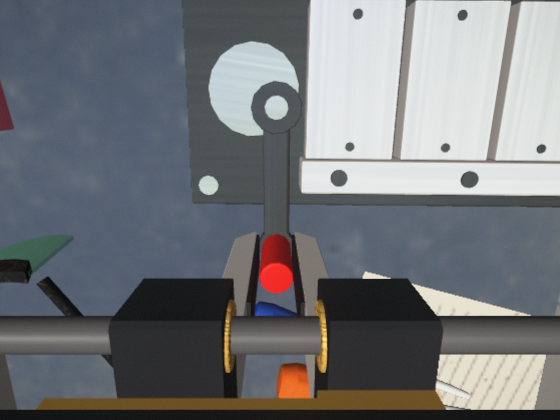

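```bash
cat > arc.py <<'E'
import numpy as np,sys
# ψ0 current commanded point, deltas
def arc(c,p0,psis,psi0):
    for s in psis:
        t=c+.075*np.array([np.cos(s),np.sin(s)]); d=(t-p0)/.4
        print(round(.15-.0837-s,3),"%.4f %.4f turn %.4f"%(d[0],d[1],np.degrees(s-psi0)/120))
c=np.array([.6034,-.0252])
if __name__=="__main__":
    arc(c,np.array([.678,-.0296]),-.06-np.arange(.06,1.25,.085),-.06)
E
python3 arc.py
```

```text
0.186 -0.0003 -0.0114 turn -0.0286
0.271 -0.0029 -0.0272 turn -0.0692
0.356 -0.0068 -0.0426 turn -0.1098
0.441 -0.0120 -0.0577 turn -0.1504
0.526 -0.0185 -0.0722 turn -0.1910
0.611 -0.0262 -0.0862 turn -0.2316
0.696 -0.0350 -0.0995 turn -0.2722
0.781 -0.0449 -0.1119 turn -0.3127
0.866 -0.0559 -0.1235 turn -0.3533
0.951 -0.0678 -0.1341 turn -0.3939
1.036 -0.0805 -0.1437 turn -0.4345
1.121 -0.0940 -0.1521 turn -0.4751
1.206 -0.1082 -0.1594 turn -0.5157
1.291 -0.1229 -0.1654 turn -0.5562
```

Request:
arm_command --plan '[1,0,0,0,0,1,-0.0003,-0.0114,0,-0.0286,1,-0.0029,-0.0272,0,-0.0692,1,-0.0068,-0.0426,0,-0.1098,1,-0.012,-0.0577,0,-0.1504,1,-0.0185,-0.0722,0,-0.191,1,-0.0262,-0.0862,0,-0.2316,1,-0.035,-0.0995,0,-0.2722,1,-0.0449,-0.1119,0,-0.3127,1,-0.0559,-0.1235,0,-0.3533,1,-0.0678,-0.1341,0,-0.3939,1,-0.0805,-0.1437,0,-0.4345,1,-0.094,-0.1521,0,-0.4751,1,-0.1082,-0.1594,0,-0.5157,1,-0.1229,-0.1654,0,-0.5562,1,-0.1229,-0.1654,0,-0.5562]'

```text
time_s: 24.45
ee_pos: [0.6285, -0.0941, 0.2361]
eef_rot: [-3.141, -0.003, 1.9]
force: [-5.3, 11.6, 4.9]
grip_width: 0.0155
```

Run:
```python
from h import *
import pickle
o=sensors.get_obs();print(o["time_s"],o["ee_pos"],o["eef_rot"],o["qpos"].round(2),o["grip_width"],o["force"],o["moment"])
im=snap("wrist","w16.png");pickle.dump(P("wrist"),open("w16.pkl","wb"))
im=snap("top","t16.png")
cv2.imwrite("pics/t16c.png",cv2.resize(im[140:240,190:320],None,fx=5,fy=5,interpolation=cv2.INTER_CUBIC))
```

```text
24.45 [ 0.62852375 -0.09413645  0.23605467] [-3.14125814e+00 -2.86581833e-03  1.89960908e+00] [-0.21  0.66  1.41  0.    1.08 -0.54] 0.015506278546648442 [-5.318607   11.64698793  4.92748003] [ 2.09198211  0.91031262 -0.0109232 ]
```

View pics/w16.png

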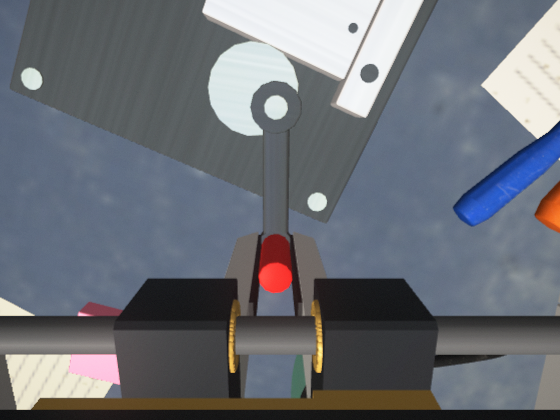

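View pics/t16c.png

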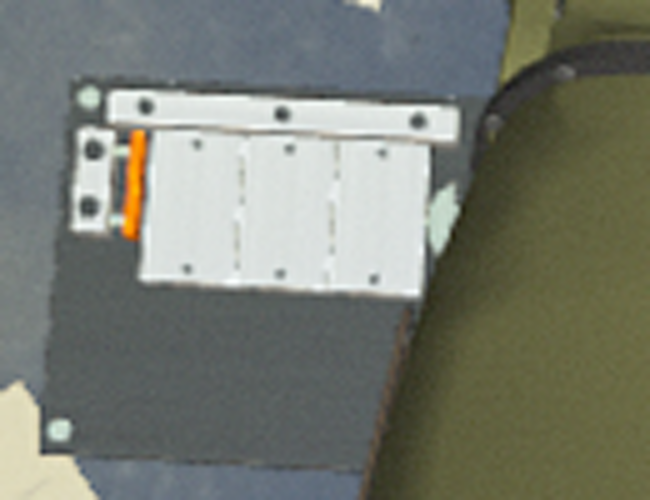

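Run:
```python
from arc import *
arc(np.array([.603,-.0237]),np.array([.62884,-.09576]),-1.225-np.arange(0,.32,.05),-1.225)
```

```text
1.291 -0.0010 0.0037 turn 0.0000
1.341 -0.0099 0.0008 turn -0.0239
1.391 -0.0190 -0.0017 turn -0.0477
1.441 -0.0281 -0.0038 turn -0.0716
1.491 -0.0374 -0.0054 turn -0.0955
1.541 -0.0467 -0.0065 turn -0.1194
1.591 -0.0560 -0.0072 turn -0.1432
```

Request:
arm_command --plan '[1,-0.001,0.0037,0,0,1,-0.0099,0.0008,0,-0.0239,1,-0.019,-0.0017,0,-0.0477,1,-0.0281,-0.0038,0,-0.0716,1,-0.0374,-0.0054,0,-0.0955,1,-0.0467,-0.0065,0,-0.1194,1,-0.056,-0.0072,0,-0.1432,1,-0.056,-0.0072,0,-0.1432]'

```text
time_s: 25.35
ee_pos: [0.6067, -0.0976, 0.2362]
eef_rot: [3.14, -0.001, 1.601]
force: [2.4, 7.5, 1.6]
grip_width: 0.0156
```

Run:
```python
from h import *
import pickle
o=sensors.get_obs();print(o["time_s"],o["ee_pos"],o["eef_rot"],o["grip_width"],o["force"],o["moment"])
p=o["ee_pos"][:2]-np.array([.603,-.0237]);print("r",np.hypot(*p),"a",.0663-np.arctan2(p[1],p[0]))
im=snap("top","t17.png")
cv2.imwrite("pics/t17c.png",cv2.resize(im[140:240,190:320],None,fx=5,fy=5,interpolation=cv2.INTER_CUBIC))
im=snap("wrist","w17.png")
```

```text
25.35 [ 0.60665947 -0.09761486  0.23615644] [ 3.14007638e+00 -9.90963626e-04  1.60069696e+00] 0.015604901976009075 [2.4327573  7.50416962 1.56598058] [ 1.10749991 -0.57955609  0.08802343]
r 0.0740053926035276 a 1.5876274562179582
```

View pics/t17c.png

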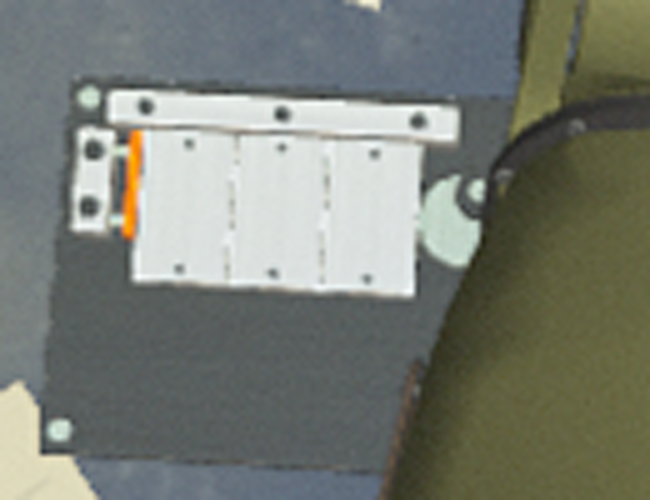

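View pics/w17.png

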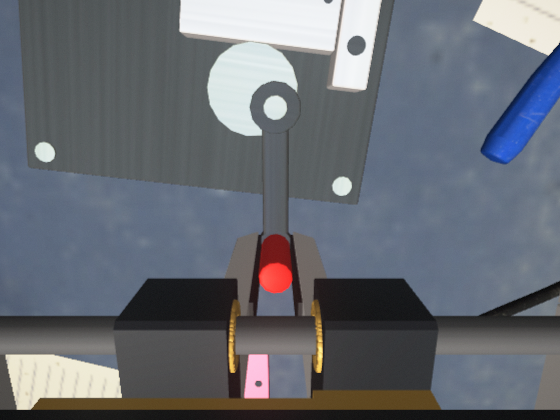

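Run:
```python
from arc import *
arc(np.array([.603,-.0237]),np.array([.60644,-.09864]),-1.525-np.array([.04,.08,.11]),-1.525)
```

```text
1.631 -0.0075 -0.0001 turn -0.0191
1.671 -0.0150 -0.0000 turn -0.0382
1.701 -0.0206 0.0002 turn -0.0525
```

Request:
arm_command --plan '[1,-0.0075,0,0,-0.0191,1,-0.015,0,0,-0.0382,1,-0.0206,0.0002,0,-0.0525,1,-0.0206,0.0002,0,-0.0525]'

```text
time_s: 25.85
ee_pos: [0.5987, -0.0975, 0.2362]
eef_rot: [3.139, -0.001, 1.492]
force: [7.5, 6.3, -1.0]
grip_width: 0.0156
```

Run:
```python
from h import *
o=sensors.get_obs();print(o["time_s"],o["ee_pos"],o["eef_rot"],o["grip_width"],o["force"],o["moment"])
p=o["ee_pos"][:2]-np.array([.603,-.0237]);print("r",np.hypot(*p),"a",.0663-np.arctan2(p[1],p[0]))
```

```text
25.85 [ 0.59874227 -0.0974634   0.23620235] [ 3.13895283e+00 -1.12463149e-03  1.49157852e+00] 0.015561471252289306 [ 7.46318774  6.33042281 -0.97354061] [ 1.18631727 -1.30982403  0.06268278]
r 0.07388617652318615 a 1.6947538505481932
```

Request:
arm_command --plan '[0.6,-0.0206,0.0002,0,0,0.2,0,0,0,0,-0.2,0,0,0,0,-0.2,0,0,0,0,-0.2,0,0,0,0,-0.2,0,0,0.1,0,-0.2,0,0,0.2,0,-0.2,0.03,0.12,0.235,0,-0.2,0.03,0.24,0.235,0,-0.2,0.03,0.36,0.235,0,-0.2,0.03,0.434,0.235,0,-0.2,0.03,0.434,0.235,0,-0.2,0.03,0.434,0.235,0]'

```text
time_s: 27.15
ee_pos: [0.6103, 0.0754, 0.3298]
eef_rot: [-3.141, 0.0, 1.493]
force: [-0.6, -0.4, -0.4]
grip_width: 0.0563
```

My first release row carried a stray x shift of −8 mm, which may have nudged the lever. I'll measure what it did.

Run:
```python
from h import *
import pickle
im=snap("wrist","w18.png");pickle.dump(P("wrist"),open("w18.pkl","wb"))
cv2.imwrite("pics/w18c.png",cv2.resize(im[0:200,240:440],None,fx=3,fy=3,interpolation=cv2.INTER_CUBIC))
```

```text
(no output)
```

View pics/w18.png

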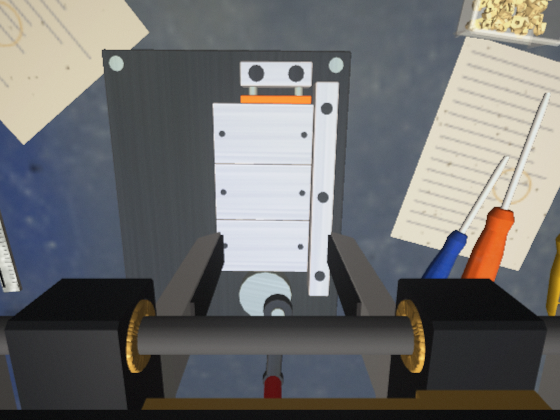

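View pics/w18c.png

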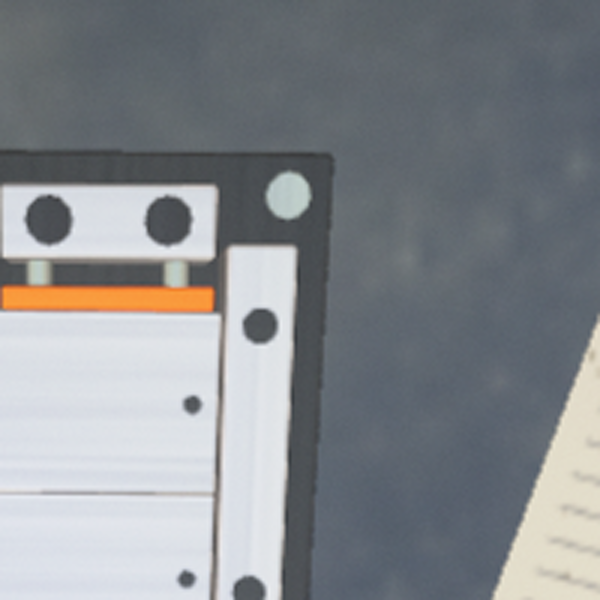

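Run:
```python
from h import *
import pickle
par=pickle.load(open("w18.pkl","rb"));im=cv2.imread("pics/w18.png").astype(float)
for c0,c1 in((262,280),(284,292),(306,311)):
    prof=im[76:110,c0:c1].mean(1).round(0).astype(int)
    print(c0,[(76+i,*p) for i,p in enumerate(prof.tolist())])
```

```text
262 [(76, 217, 212, 208), (77, 218, 213, 209), (78, 223, 216, 212), (79, 226, 219, 215), (80, 228, 221, 217), (81, 229, 224, 220), (82, 231, 226, 222), (83, 232, 227, 224), (84, 230, 226, 225), (85, 199, 202, 205), (86, 136, 141, 147), (87, 115, 118, 123), (88, 88, 86, 85), (89, 85, 83, 80), (90, 85, 83, 80), (91, 85, 82, 80), (92, 85, 83, 80), (93, 86, 83, 81), (94, 81, 80, 81), (95, 63, 91, 159), (96, 54, 133, 241), (97, 60, 152, 249), (98, 61, 154, 249), (99, 62, 155, 249), (100, 62, 156, 249), (101, 62, 156, 249), (102, 58, 141, 243), (103, 115, 139, 206), (104, 209, 207, 208), (105, 234, 229, 226), (106, 228, 223, 219), (107, 226, 220, 216), (108, 227, 221, 217), (109, 227, 221, 217)]
284 [(76, 171, 166, 162), (77, 174, 169, 165), (78, 182, 176, 172), (79, 200, 193, 190), (80, 218, 212, 207), (81, 228, 223, 218), (82, 230, 226, 222), (83, 232, 228, 224), (84, 231, 227, 225), (85, 205, 207, 210), (86, 148, 154, 160), (87, 118, 121, 125), (88, 90, 90, 88), (89, 84, 81, 78), (90, 85, 83, 80), (91, 85, 83, 80), (92, 84, 82, 80), (93, 85, 83, 79), (94, 80, 79, 78), (95, 63, 88, 156),
[... 295 characters left out ...]
)]
306 [(76, 227, 221, 216), (77, 226, 221, 216), (78, 225, 219, 215), (79, 224, 218, 214), (80, 225, 219, 215), (81, 226, 221, 217), (82, 228, 224, 220), (83, 230, 225, 222), (84, 230, 226, 224), (85, 212, 214, 216), (86, 166, 174, 179), (87, 110, 112, 115), (88, 92, 90, 88), (89, 84, 82, 79), (90, 85, 82, 79), (91, 85, 83, 80), (92, 85, 83, 80), (93, 85, 82, 80), (94, 85, 82, 80), (95, 75, 91, 145), (96, 51, 123, 233), (97, 59, 151, 247), (98, 59, 148, 247), (99, 58, 149, 247), (100, 58, 148, 247), (101, 59, 149, 247), (102, 58, 146, 247), (103, 73, 130, 232), (104, 160, 163, 172), (105, 230, 226, 223), (106, 231, 227, 223), (107, 227, 220, 216), (108, 228, 222, 217), (109, 228, 223, 219)]
```

Run:
```python
from h import *
import pickle
par=pickle.load(open("w18.pkl","rb"))
n=np.array([.0837,.9965]) # fixture y axis
q=lambda r,z,c=272:ray([r,c],z,0,par)[:2]@n*1000
b=q(85.6,.028)
bb=q(87.8,.008)
for zp in(.024,.025,.026): print(zp,"block",b.round(2),bb.round(2),"pad far",q(94.9,zp).round(2),"near",q(103,zp).round(2),"gap",(b-q(94.9,zp)).round(2),"blank edge",q(103.5,.022).round(2))
# block far edge for scale
im=cv2.imread("pics/w18.png").astype(int);print(im[56:68,272].tolist())
# rest ref w13 along row (y direction is columns)
p13=pickle.load(open("w13.pkl","rb"));i13=cv2.imread("pics/w13.png").astype(int)
for r in(115,120,126): print(r,i13[r,150:180].tolist())
# other frames: knob / lever angle
par=pickle.load(open("w18.pkl","rb"))
```

```text
0.024 block 215.94 215.62 pad far 209.35 near 203.29 gap 6.6 blank edge 202.96
0.025 block 215.94 215.62 pad far 209.3 near 203.26 gap 6.64 blank edge 202.96
0.026 block 215.94 215.62 pad far 209.26 near 203.24 gap 6.69 blank edge 202.96
[[83, 80, 76], [82, 80, 77], [84, 81, 78], [82, 80, 76], [80, 78, 76], [123, 123, 125], [203, 200, 200], [225, 220, 214], [225, 219, 215], [225, 218, 213], [226, 219, 215], [227, 221, 217]]
115 [[231, 229, 227], [233, 233, 230], [235, 234, 231], [231, 232, 230], [197, 204, 204], [139, 144, 151], [136, 140, 148], [133, 138, 145], [132, 136, 143], [118, 121, 126], [87, 86, 82], [87, 86, 83], [81, 80, 77], [63, 100, 185], [56, 153, 252], [57, 154, 252], [56, 156, 252], [57, 156, 252], [53, 138, 245], [41, 82, 174], [43, 86, 182], [42, 87, 180], [53, 86, 162], [77, 85, 100], [90, 89, 88], [168, 166, 164], [237, 235, 234], [230, 230, 227], [230, 230, 227], [230, 229, 227]]
120 [[230, 229, 226], [232, 231, 229], [234, 234, 231], [235, 235, 233], [214, 221, 218], [133, 138, 146], [137, 141, 149], [131, 138, 145], [130, 136, 142], [122, 126, 131], [99, 99, 99], [88, 88, 85], [88, 87, 85], [82, 124, 181], [57, 167, 249], [57, 154, 252], [55, 155, 252], [58, 158, 252], [55, 146, 248], [44, 99, 212], [43, 89, 185], [41, 84, 181], [50, 88, 169], [72, 88, 120], [91, 90, 88], [159, 157, 154], [232, 232, 230], [231, 231, 228], [229, 228, 226], [229, 229, 226]]
126 [[230, 230, 228], [231, 231, 229], [234, 233, 231], [235, 234, 232], [217, 221, 219], [149, 155, 161], [132, 138, 147], [135, 138, 145], [133, 137, 143], [128, 132, 139], [113, 114, 117], [89, 88, 86], [90, 88, 86], [81, 91, 107], [58, 113, 210], [57, 153, 252], [57, 155, 252], [60, 159, 252], [59, 156, 251], [52, 132, 244], [43, 89, 186], [45, 88, 184], [45, 86, 174], [65, 87, 139], [93, 91, 88], [124, 123, 122], [201, 202, 199], [233, 232, 229], [229, 228, 226], [230, 229, 227]]
```

Run:
```python
from h import *
import pickle
n=np.array([.0837,.9965])
par=pickle.load(open("w18.pkl","rb"))
q=lambda r,c,z,par:ray([r,c],z,0,par)[:2]@n*1000
print("w18 block width",q(61.1,272,.028,par)-q(85.6,272,.028,par))
p13=pickle.load(open("w13.pkl","rb"))
for r,bc,pc,near in((115,154.4,163.1,None),(120,154.5,163.2,None),(126,154.6,163.9,None)):
    print("w13 rest gap",[(q(r,bc,.028,p13)-q(r,pc,z,p13)).round(2) for z in(.024,.025,.026)])
print("w13 pad width",q(120,163.2,.025,p13)-q(120,168.9,.025,p13), "pad near local",q(120,168.9,.025,p13)-np.array([.5675,.0619])@n*1000)
print("w18 fence etc: local y of plate left edge", q(51,230,.008,par)-np.array([.5675,.0619])@n*1000)
for cam in["w16","w14"]: pass
im=cv2.imread("pics/w18.png").astype(int); print([ (r,im[r,230].tolist()) for r in range(47,56)])
```

```text
w18 block width 17.46182212054461
w13 rest gap [np.float64(8.1), np.float64(8.41), np.float64(8.72)]
w13 rest gap [np.float64(8.13), np.float64(8.44), np.float64(8.75)]
w13 rest gap [np.float64(8.83), np.float64(9.13), np.float64(9.44)]
w13 pad width 6.187864192563353 pad near local 92.04781554692364
w18 fence etc: local y of plate left edge 134.23500384684365
[(47, [108, 107, 103]), (48, [109, 108, 103]), (49, [97, 97, 94]), (50, [68, 68, 66]), (51, [64, 63, 62]), (52, [72, 71, 68]), (53, [73, 70, 67]), (54, [72, 70, 66]), (55, [73, 70, 67])]
```

Run:
```python
from h import *
import pickle
par=pickle.load(open("w18.pkl","rb"))
im=cv2.imread("pics/w18.png");cv2.imwrite("pics/w18d.png",cv2.resize(im[260:410,220:330],None,fx=4,fy=4,interpolation=cv2.INTER_CUBIC))
# predicted knob pixel for angles
piv=np.array([.603,-.0237])
for a in(1.65,1.7,1.75,1.8,1.85):
    s=.0663-a;k=piv+.075*np.array([np.cos(s),np.sin(s)])
    print(a,k.round(4),proj([[*k,.031],[*k,.071],[*piv,.03]],0,par).round(1).tolist())
```

```text
1.65 [ 0.602  -0.0987] [[380.8, 281.6], [416.5, 282.3], [309.0, 276.4]]
1.7 [ 0.5983 -0.0986] [[380.9, 277.6], [416.6, 277.8], [309.0, 276.4]]
1.75 [ 0.5946 -0.0982] [[380.9, 273.6], [416.6, 273.3], [309.0, 276.4]]
1.8 [ 0.5908 -0.0977] [[380.7, 269.6], [416.3, 268.8], [309.0, 276.4]]
1.85 [ 0.5872 -0.097 ] [[380.3, 265.6], [415.9, 264.3], [309.0, 276.4]]
```

View pics/w18d.png

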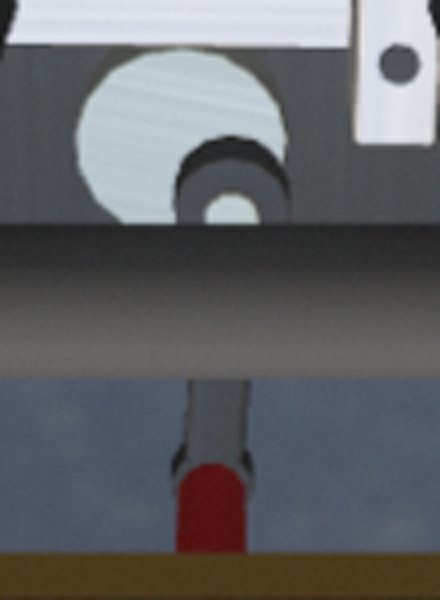

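Request:
arm_command --plan '[-0.2,0,0.1,-0.1,0,-0.2,0,0.1,-0.175,0,-0.2,0,0.1,-0.175,0,-0.2,0,0.1,-0.175,0]'

```text
time_s: 27.6
ee_pos: [0.6107, 0.1141, 0.2606]
eef_rot: [-3.141, 0.0, 1.491]
force: [0.3, -0.3, 0.5]
grip_width: 0.0564
```

```bash
cat > gap.py <<'E'
from h import *
import pickle,sys
tag=sys.argv[1]
im=snap("wrist",tag+".png");par=P("wrist");pickle.dump(par,open(tag+".pkl","wb"))
o=sensors.get_obs();print(o["time_s"],o["ee_pos"],o["eef_rot"])
cv2.imwrite("pics/"+tag+"c.png",cv2.resize(im[40:280,170:410],None,fx=2.5,fy=2.5,interpolation=cv2.INTER_CUBIC))
E
python3 gap.py w19
```

```text
27.65 [0.61090976 0.11408806 0.26161615] [ 3.13979159e+00 -2.81168651e-04  1.49076078e+00]
```

View pics/w19c.png

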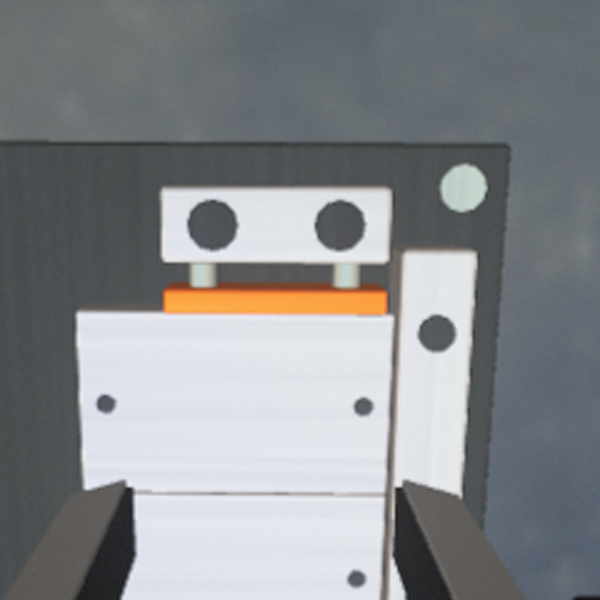

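```bash
cat > gapm.py <<'E'
from h import *
import pickle,sys
tag=sys.argv[1];c0,c1=int(sys.argv[2]),int(sys.argv[3])
im=cv2.imread("pics/"+tag+".png").astype(float);par=pickle.load(open(tag+".pkl","rb"))
n=np.array([.0837,.9965]);c=(c0+c1)/2
for i,p in enumerate(im[112:170,c0:c1].mean(1).round(0).astype(int).tolist()): print(112+i,p,end=" ")
E
python3 gapm.py w19 262 296
```

```text
112 [84, 83, 79] 113 [83, 82, 80] 114 [106, 109, 112] 115 [170, 172, 177] 116 [215, 211, 211] 117 [230, 226, 222] 118 [229, 226, 221] 119 [229, 226, 221] 120 [230, 226, 222] 121 [230, 226, 223] 122 [231, 226, 223] 123 [229, 225, 221] 124 [225, 221, 218] 125 [223, 219, 216] 126 [222, 218, 215] 127 [221, 217, 214] 128 [220, 216, 213] 129 [219, 214, 211] 130 [219, 214, 211] 131 [220, 215, 213] 132 [222, 217, 214] 133 [223, 218, 216] 134 [224, 219, 217] 135 [226, 220, 218] 136 [228, 223, 220] 137 [231, 225, 222] 138 [233, 227, 224] 139 [234, 229, 226] 140 [235, 230, 227] 141 [237, 231, 229] 142 [237, 232, 230] 143 [234, 231, 230] 144 [202, 205, 207] 145 [112, 113, 115] 146 [89, 87, 86] 147 [89, 88, 86] 148 [89, 88, 86] 149 [89, 88, 87] 150 [89, 88, 87] 151 [89, 88, 87] 152 [81, 85, 93] 153 [55, 72, 111] 154 [44, 65, 124] 155 [45, 71, 139] 156 [51, 100, 202] 157 [61, 141, 245] 158 [66, 159, 251] 159 [68, 162, 251] 160 [69, 165, 251] 161 [70, 167, 251] 162 [71, 169, 251] 163 [71, 170, 251] 164 [70, 165, 251] 165 [145, 179, 245] 166 [231, 225, 224] 167 [237, 232, 230] 168 [233, 228, 226] 169 [231, 226, 222]
```

Run:
```python
from h import *
import pickle
par=pickle.load(open("w19.pkl","rb"));n=np.array([.0837,.9965])
q=lambda r,z:ray([r,279],z,0,par)[:2]@n*1000
print("block",q(115,.028)-q(144.8,.028))
for z in(.024,.025,.026): print(z,"padw",q(156.2,z)-q(165.2,z),"gap",q(144.8,.028)-q(156.2,z),"bottom pad far edge z=.0085",q(144.8,.028)-q(152.6,.009))
print("blank width check", )
```

```text
block 17.38149677585315
0.024 padw 5.58195735432804 gap 7.3242131465678995 bottom pad far edge z=.0085 6.767789069701394
0.025 padw 5.55627850040824 gap 7.203589050274559 bottom pad far edge z=.0085 6.767789069701394
0.026 padw 5.530599646488469 gap 7.08296495398119 bottom pad far edge z=.0085 6.767789069701394
blank width check
```

Request:
arm_command --plan '[-0.2,0,0,0.1,0,-0.2,-0.01,-0.1,0.175,0,-0.2,-0.02,-0.22,0.175,0,-0.2,-0.04,-0.34,0.175,-0.0286,-0.2,-0.04,-0.45,0.175,-0.0286,-0.2,-0.04,-0.53,0.175,-0.0286,-0.2,-0.04,-0.53,0.175,-0.0286,-0.2,-0.04,-0.53,0.175,-0.0286]'

```text
time_s: 28.45
ee_pos: [0.5941, -0.0977, 0.3317]
eef_rot: [3.139, 0.0, 1.43]
force: [0.2, 0.5, 0.6]
grip_width: 0.0562
```

Run:
```python
from h import *
import pickle
o=sensors.get_obs();print(o["time_s"],o["ee_pos"],o["eef_rot"],o["grip_width"])
im=snap("wrist","w20.png");par=P("wrist");pickle.dump(par,open("w20.pkl","wb"))
for n in("cam_knob","cam_pivot"):
    for d in vision.pinpoint(n,"wrist")[:1]: print(n,d["at"],d["confidence"],ray(d["at"],.053 if n=="cam_knob" else .008,0,par))
m=(im[...,2]>150)&(im[...,1]<70)&(im[...,0]<70);r,c=np.where(m[150:300,200:350]);print("red",r.min()+150,r.max()+150,c.min()+200,c.max()+200)
cv2.imwrite("pics/w20c.png",cv2.resize(im[60:240,190:370],None,fx=3,fy=3,interpolation=cv2.INTER_CUBIC))
```

```text
28.45 [ 0.59414163 -0.09771702  0.33168683] [3.13910165e+00 1.24980195e-04 1.43011570e+00] 0.05619040513535903
cam_knob [210.2, 273.6] 0.89 [ 0.59289612 -0.09802514  0.053     ]
cam_pivot [106.7, 277.2] 0.94 [ 0.606411   -0.02244104  0.008     ]
red 205 222 264 284
```

View pics/w20c.png

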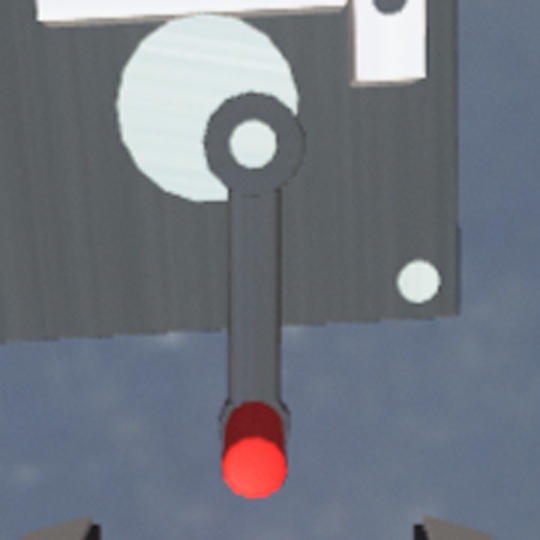

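Request:
arm_command --plan '[-0.2,-0.001,0,-0.12,0,-0.2,-0.001,0,-0.2,0,-0.2,-0.001,0,-0.235,0,0.2,-0.001,0,-0.235,0,0.6,-0.001,0,-0.235,0,1,-0.001,0,-0.235,0,1,-0.001,0,-0.235,0,1,-0.001,0,-0.235,0,1,-0.001,0,-0.235,0]' --newtons 20

```text
time_s: 29.5
ee_pos: [0.5941, -0.0967, 0.2365]
eef_rot: [3.14, 0.0, 1.432]
force: [-1.0, -0.4, 2.7]
grip_width: 0.0155
```

Request:
arm_command --plan '[1,-0.0073,-0.0005,0,-0.0191,1,-0.0148,0.0005,0,-0.0382,1,-0.022,0.002,0,-0.0573,1,-0.0265,0.0033,0,-0.0692,1,-0.0265,0.0033,0,-0.0692,1,-0.0265,0.0033,0,-0.0692]'

```text
time_s: 30.1
ee_pos: [0.5841, -0.0949, 0.2365]
eef_rot: [3.138, -0.001, 1.288]
force: [10.1, 3.2, -3.3]
grip_width: 0.0154
```

Request:
arm_command --plan '[1,0.0018,0,0,0,0.6,0.0018,0,0,0,0.2,0.0018,0,0,0,-0.2,0.0018,0,0,0,-0.2,0.0018,0,0,0,-0.2,0.0018,0,0,0,-0.2,0.0018,0,0.08,0,-0.2,0.0018,0,0.16,0,-0.2,0.0018,0,0.16,0,-0.2,0.0675,0.12,0.16,0.05,-0.2,0.0675,0.24,0.16,0.0977,-0.2,0.0675,0.36,0.16,0.0977,-0.2,0.0675,0.465,0.16,0.0977,-0.2,0.0675,0.465,0.16,0.0977,-0.2,0.0675,0.465,0.16,0.0977]'

```text
time_s: 31.6
ee_pos: [0.6102, 0.0913, 0.2992]
eef_rot: [-3.141, 0.0, 1.494]
force: [0.2, -0.7, -0.0]
grip_width: 0.0565
```

```bash
python3 gap.py w21
python3 - <<'E'
from h import *
im=cv2.imread("pics/w21.png").astype(float)
for i,p in enumerate(im[60:140,265:290].mean(1).round(0).astype(int).tolist()): print(60+i,p,end=" ")
E
```

```text
31.65 [0.6102702  0.09036518 0.29934282] [-3.14095024e+00  2.99178075e-04  1.49223488e+00]
60 [107, 101, 95] 61 [108, 102, 96] 62 [108, 102, 96] 63 [108, 103, 97] 64 [108, 103, 97] 65 [108, 102, 96] 66 [94, 90, 86] 67 [62, 62, 62] 68 [73, 72, 69] 69 [80, 78, 74] 70 [80, 77, 74] 71 [80, 78, 74] 72 [80, 78, 74] 73 [81, 78, 75] 74 [81, 78, 75] 75 [81, 78, 75] 76 [81, 79, 75] 77 [81, 79, 75] 78 [81, 79, 75] 79 [100, 101, 103] 80 [159, 161, 165] 81 [210, 206, 205] 82 [225, 219, 214] 83 [223, 218, 214] 84 [224, 218, 214] 85 [225, 219, 215] 86 [226, 220, 216] 87 [226, 220, 216] 88 [227, 221, 217] 89 [227, 222, 218] 90 [227, 222, 218] 91 [227, 221, 217] 92 [225, 219, 215] 93 [226, 220, 216] 94 [227, 221, 217] 95 [227, 221, 217] 96 [229, 223, 219] 97 [229, 222, 218] 98 [227, 221, 217] 99 [227, 219, 215] 100 [227, 220, 216] 101 [228, 222, 218] 102 [230, 224, 220] 103 [231, 226, 222] 104 [232, 227, 224] 105 [228, 226, 226] 106 [196, 201, 205] 107 [108, 110, 113] 108 [85, 83, 81] 109 [85, 83, 81] 110 [86, 83, 81] 111 [86, 83, 82] 112 [86, 84, 82] 113 [87, 84, 83] 114 [76, 80, 95] 115 [51, 93, 176] 116 [57, 135, 242] 117 [62, 152, 249] 118 [62, 154, 249] 119 [63, 155, 249] 120 [64, 156, 249] 121 [64, 157, 249] 122 [63, 155, 249] 123 [85, 145, 237] 124 [174, 176, 184] 125 [232, 228, 225] 126 [230, 225, 221] 127 [226, 219, 216] 128 [227, 220, 216] 129 [227, 220, 217] 130 [227, 220, 216] 131 [226, 220, 216] 132 [227, 220, 216] 133 [229, 223, 220] 134 [231, 226, 222] 135 [232, 227, 224] 136 [232, 227, 223] 137 [231, 226, 223] 138 [230, 225, 221] 139 [230, 225, 221]
```

View pics/w21.png

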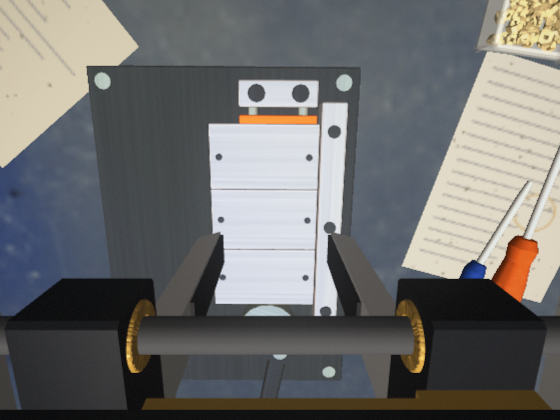

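Run:
```python
from h import *
import pickle
par=pickle.load(open("w21.pkl","rb"));n=np.array([.0837,.9965])
q=lambda r,z:ray([r,277],z,0,par)[:2]@n*1000
print("block",q(80,.028)-q(106.8,.028),"padw",q(114.9,.025)-q(123.5,.025),[(q(106.8,.028)-q(114.9,z)).round(2) for z in(.024,.025,.026)])
c=lambda r,cc,z=.022:ray([r,cc],z,0,par)[:2]
F=np.array([.5675,.0619]);a=-.0837;R=np.array([[np.cos(a),-np.sin(a)],[np.sin(a),np.cos(a)]])
print([((c(*k)-F)@R*1000).round(1).tolist() for k in((124,317),(188,318),(190,318),(247,315),(251,314),(303,313),(124,209),(189,211),(248,214),(303,216))])
```

```text
block 17.499937894208273 padw 5.885270833175696 [np.float64(5.45), np.float64(5.44), np.float64(5.43)]
[[69.1, 94.7], [71.4, 48.1], [71.5, 46.6], [70.7, 1.1], [70.1, -2.2], [70.7, -47.5], [-8.0, 94.4], [-8.5, 46.9], [-8.1, -0.2], [-8.3, -48.0]]
```

Request:
arm_command --plan '[-0.2,0,0.02,-0.1,0,-0.2,0,0.02,-0.1,0,-0.2,0,0.02,-0.1,0,-0.2,0,0.02,-0.1,0]'

```text
time_s: 32.05
ee_pos: [0.6107, 0.0979, 0.2614]
eef_rot: [3.14, -0.0, 1.491]
force: [-0.2, 0.1, 0.5]
grip_width: 0.0563
```

```bash
python3 gap.py w22
python3 - <<'E'
from h import *
im=cv2.imread("pics/w22.png").astype(float)
for i,p in enumerate(im[75:155,262:290].mean(1).round(0).astype(int).tolist()): print(75+i,p,end=" ")
E
```

```text
32.1 [0.61069748 0.0980195  0.26148775] [ 3.13955829e+00 -3.18013183e-04  1.49122843e+00]
75 [80, 79, 75] 76 [81, 79, 75] 77 [80, 79, 75] 78 [80, 79, 75] 79 [81, 79, 75] 80 [81, 79, 76] 81 [81, 79, 76] 82 [81, 79, 76] 83 [81, 80, 77] 84 [81, 80, 76] 85 [87, 87, 86] 86 [131, 133, 137] 87 [195, 194, 195] 88 [221, 216, 213] 89 [225, 220, 215] 90 [225, 220, 215] 91 [226, 220, 216] 92 [226, 221, 217] 93 [226, 221, 217] 94 [227, 222, 218] 95 [228, 222, 218] 96 [228, 223, 219] 97 [228, 224, 220] 98 [228, 224, 219] 99 [228, 223, 220] 100 [228, 223, 219] 101 [227, 222, 218] 102 [228, 223, 219] 103 [229, 224, 220] 104 [229, 224, 220] 105 [230, 225, 221] 106 [230, 224, 220] 107 [229, 223, 219] 108 [228, 222, 218] 109 [228, 221, 217] 110 [229, 222, 218] 111 [230, 224, 220] 112 [231, 226, 222] 113 [233, 227, 224] 114 [234, 228, 226] 115 [232, 228, 226] 116 [220, 221, 224] 117 [180, 186, 192] 118 [85, 84, 84] 119 [85, 84, 83] 120 [85, 84, 84] 121 [85, 85, 84] 122 [85, 84, 84] 123 [86, 85, 84] 124 [86, 85, 84] 125 [76, 80, 92] 126 [49, 71, 123] 127 [47, 94, 192] 128 [57, 136, 242] 129 [62, 153, 249] 130 [63, 155, 249] 131 [64, 157, 249] 132 [65, 159, 249] 133 [65, 159, 249] 134 [66, 161, 249] 135 [64, 158, 249] 136 [77, 142, 239] 137 [162, 169, 187] 138 [230, 226, 224] 139 [232, 228, 226] 140 [229, 223, 220] 141 [227, 220, 217] 142 [228, 222, 218] 143 [228, 223, 219] 144 [228, 222, 218] 145 [228, 221, 218] 146 [228, 221, 218] 147 [229, 223, 220] 148 [231, 226, 223] 149 [232, 228, 225] 150 [233, 228, 226] 151 [233, 228, 225] 152 [232, 227, 224] 153 [232, 227, 224] 154 [231, 226, 223]
```

View pics/w22c.png

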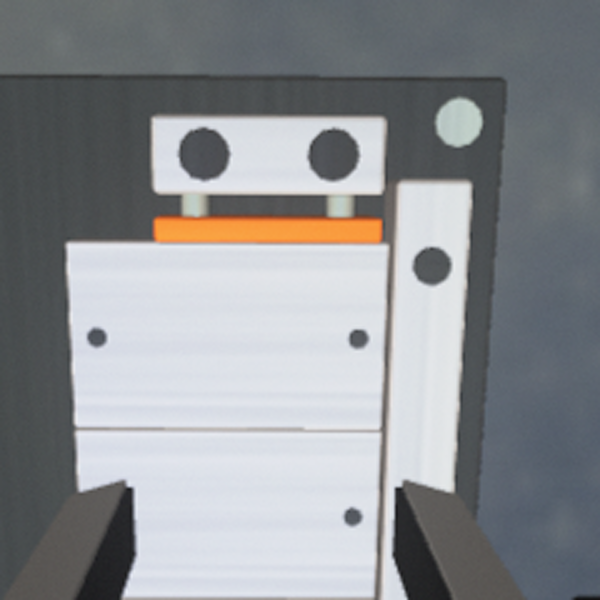

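Gap measures about 5.2–5.4 mm, so the pad is in by about 3.6 mm. I'll retreat and take the last checks.

Request:
arm_command --plan '[-0.2,0,0,0.12,0,-0.2,-0.1,-0.1,0.24,0,-0.2,-0.22,-0.2,0.36,0,-0.2,-0.34,-0.31,0.44,0,-0.2,-0.46,-0.42,0.44,0,-0.2,-0.55,-0.53,0.44,0,-0.2,-0.55,-0.6,0.44,0,-0.2,-0.55,-0.6,0.44,0,-0.2,-0.55,-0.6,0.44,0]'

```text
time_s: 33.0
ee_pos: [0.3879, -0.1438, 0.438]
eef_rot: [3.138, 0.002, 1.489]
force: [0.4, -0.1, 1.3]
grip_width: 0.0567
```

Run:
```python
from h import *
o=sensors.get_obs();print(o["time_s"],o["ee_pos"],o["force"])
im=snap("top","t23.png");cv2.imwrite("pics/t23c.png",cv2.resize(im[120:290,130:430],None,fx=2.6,fy=2.6,interpolation=cv2.INTER_CUBIC))
im=snap("scene","s23.png");cv2.imwrite("pics/s23c.png",cv2.resize(im[170:330,170:400],None,fx=3.4,fy=3.4,interpolation=cv2.INTER_CUBIC))
```

```text
33.0 [ 0.38789219 -0.1438093   0.43797462] [ 0.41754283 -0.14209808  1.26513342]
```

View pics/t23c.png

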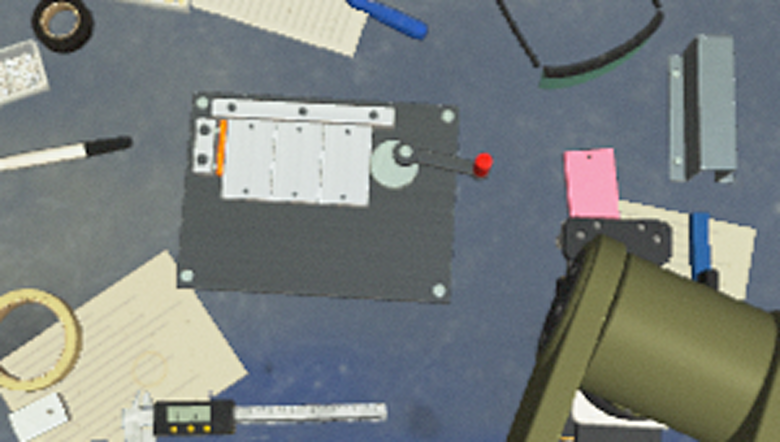

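View pics/s23c.png

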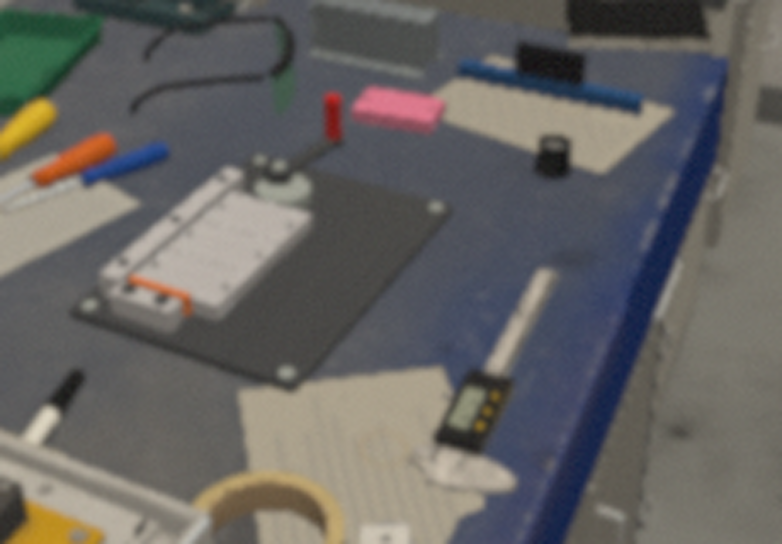

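The row is held flush against the fence, the straightedge stands upright on the bench clear of the fixture, the bystanders are unmoved, and the robot is touching nothing.

```bash
python3 -c "
from h import *
print(job.hand_in())"
```

```text
the job is handed in; nothing more can be done
None
```

I finished the whole sequence in about 33 s and handed the job in; no verdict was reported.

**What I did:**
- Drew the straightedge out of the sleeve by its free end, set it down, let go and took it again by the rib.
- Pushed the three blanks home with it, up to about 20 N at the fence. The gripper stayed off the blanks.
- Laid the straightedge upright on the bench, clear of the fixture.
- Turned the cam lever to about 1.92 rad and let go of it.

**Last checks:**
- **Blanks:** Before clamping, the far ends read 69.0–69.6 mm in the fixture frame, against the fence at 70 mm. After clamping they still read flush within the measuring error (69–71 mm).
- **Spring pad:** The gap to the block measured 5.4 mm, and about 5.2 mm allowing for the measured edge error. That puts the pad in by about 3.3–3.9 mm of its 8 mm, well short of bottoming out and slightly under half.
- **Bystanders:** The loupe, tape, pen and pink plate look untouched.

**What went wrong or disagreed:**
- When I first let go of the lever, a stray 8 mm shift in my command pushed it roughly 0.07 rad further than meant. The pad was then only about 2.2 mm in, so I gripped the knob again and finished the turn.
- Single-picture pad readings differed by about 0.5 mm, partly because the wrist camera measured the block 0.5 mm too narrow.
- The bar had slipped up slightly in the grip during the push, so I set it down by feel; the force peaked near 19 N.

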